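# Hook the parts basket out of the ultrasonic cleaner and hang it to drip

## Robot

A 7-joint arm with a two-finger parallel gripper is mounted at the origin on a cart in front of the work surface, level with it; the furniture and walls round the work are solid. World frame = base frame: x ahead of the robot, y to its left, z up, the work surface at z = 0. Lengths are in m, angles in rad, forces in N, time in s.
With the tool pointing down it reaches from about 0.375 to 0.925 m from the base axis. Payload 3.1 kg.
Tool frame: the origin (TCP) lies on the front face of the gripper's body, between the roots of the fingers; the fingertips stand 73 mm ahead of it and the grasp point (between the pads) lies 54 mm ahead of it; z points along the fingers, y is the line along which they close (so a half turn about z gives the same grasp; the last joint's range is limited). The gripper opens to 85 mm and grips with 20 to 120 N. Pads are 22 mm wide; open, the fingers measure 114 mm over their backs; the gripper's body (76 mm by 85 mm) begins 54 mm behind the grasp point. The pads swing forward as they close: fully open they stand 13 mm farther back than shut.
Start: joints at [1.134, 0.383, 0.044, 1.598, -0.018, 1.161, -0.05], TCP at [0.216, -0.613, 0.304] pointing down, gripper open.
Joint ranges: [-2.61, 2.61], [-0.41, 2.15], [-1.48, 1.57], [0, 2.5], [-1.57, 4.71], [0.05, 1.97], [-2.85, 2.85]. Speed limits (rad/s): [2.79, 2.79, 3.14, 3.14, 3.14, 3.14, 3.14].

## Interface

Orientations are given as [roll, pitch, yaw] about the fixed x, y, z axes, in that order (R = Rz(yaw) Ry(pitch) Rx(roll)).
In Python, from station import manip gives the robot as it stands.
- The arm moves only by the tool jog_arm, never from a script. Its argument "deltas" is a list of rows, each an object of numbers: "ax", "ay", "az": the turn, a rotation vector about the tool's x, y, z as a fraction of full scale; "dx", "dy", "dz": the shift along the tool's x, y, z as a fraction of full scale; "gripper": the opening, from -1 (shut) to 1 (fully open), so that 0 is half open. In form: [{"ax": .., "ay": .., "az": .., "dx": .., "dy": .., "dz": .., "gripper": ..}, ...]. A call has exactly 5 rows; each row shifts and turns the commanded pose from where the row before left it, along the tool's axes as they then stand; what a row does not reach is not made up. Full scale, the value 1, is 0.2 m for a shift and 180 degrees for a turn. A row lasts 1/10 s, in which the tool goes at most 50 mm and 8.59 degrees, less where a joint would pass 70% of its speed; a pose out of reach is approached as far as the arm can. A call with a number of a shift or a turn outside -1 to 1 is refused whole. A call with a gripper value outside its range is refused whole. The fingers move at their own pace and stop on an object; the grip force is fixed at half the most. Time passes only in rows, so rows that do not move let the fingers close, or fill a call up. It gives the time, the measured TCP pose, the force, the opening and the grip force at its end, in the units of the state.
- manip.get_obs(): the state, without advancing time (a new reading comes with each control period).
- manip.get_image(name): name is "scene" or "top" or "wrist"; returns the picture (480x640x3 uint8, blue, green, red); there is no depth.
- manip.calibration(name): a dict with "vfov" (degrees; the focal length in pixels is half the picture's height over the tangent of half this angle, whatever the lens; pixels are square), "cx", "cy" (the principal point, pixels), "dist" ([k1, k2, p1, p2, k3] as OpenCV has them; the pictures are not rectified), "view" (4x4, takes a point from world to camera coordinates). Camera axes: x right, y up, looking along -z (the intrinsics and any distortion apply to the point x, -y, -z); pixel columns grow to the right and rows downward; lengths in m; the calibration is good to about 2 mm. A picture is of the moment at which its call begins: read the wrist's pose just before it. calibration takes no time and is no camera call; for the wrist camera it gives the pose at the moment of the call.
- manip.hand_in(): hands the job in; it is judged then, once.
The state is a dict: "clock": time; "q": joint angles; "dq": joint speeds; "tau": joint torques, N m; "tcp_pos": TCP position; "tool_rot": TCP orientation; "contact_force": force on the tool from outside, world axes, zero at the start; "moment": the same for the moment, N m; "grip_width": finger opening in m; "grasp_force": force on a finger pad.
Only numpy, scipy, OpenCV 4.12 (cv2) and the standard library are available. Lean on these libraries where they do the work, as an engineer would, in place of code of your own. Each camera call takes 0.05 s, during which the arm holds its last target. There are 200 camera calls.

## Task

Take the S-hook off the drip rack's rail by its blue grip, put its lower end through the small hole in the basket's flat handle, lift the basket out of the cleaner with it, and hang hook and basket on the rail again to drip, clear of the tray. Feel your way gently, because the thin handle bends if the hook pushes it with more than 6 N, and keep the basket level so that no parts fall out. Do not touch the basket with the gripper, and leave the jar, the tin and the loupe where they are.

Things in the scene. Friction and masses are not known exactly. Their poses are not given: they have to be found in the camera images.
- hook_grip (a point): Grip of the S-hook: blue block 10 (x) x 20 (y) x 44 mm tall, this point 18 mm below its top. The 4 mm wire S below lies in the y-z plane, this point, upper and lower bend in one line along z. It starts hanging on the rail. Its upper bend opens down, its tip on the -y side, 18 mm of rise frees it from the rod; it comes off to +y.
- hook_crown (a point): Inside top of the hook's upper bend, 28 mm below hook_grip, where the rod (8 mm) bears. The bend is 12 mm wide inside; its tip end reaches 14 mm below this point, on the -y side.
- hook_seat (a point): Inside bottom of the hook's lower bend, 86 mm below hook_grip; the bend's underside is 4 mm lower. From there the wire runs on to +y, the last 12 mm straight, rising at 30 degrees; the centre of its round tip is 14.4 mm to +y of this point and 5.1 mm above it. So the tip goes into a hole moving along +y and up at 30 degrees.
- basket: Steel mesh basket, rim 93 x 75 mm lying on the cleaner, close in the well, 0.2 to 0.35 kg. Origin: centre of the rim's underside. At its middle a flat upright handle, 22 mm wide (x), 2.5 mm thick (y), with an 8 mm hole along y, centred, 10 mm below the handle's top edge. It is clamped at any height, top edge 40 to 70 mm above the origin: not measured, to be felt; it slides in its clamp at 5 N.
- rack: Drip rack, fixed: tray 230 (x) x 100 mm, 16 mm high, two posts at x = +-100 mm, between them along x a round rod 8 mm thick, its centre 180 mm above the origin (underside of the tray, centre). Hang the hook within 75 mm of the middle.
- cleaner: Ultrasonic cleaner, fixed white box 118 (x) x 100 x 66 mm high with a rectangular well 40 mm deep, in which the basket hangs. Origin: centre of its underside.
- jar: White lidded jar, 53 mm wide, 50 mm high, bystander. Origin: underside, centre.
- tin: Round tin, 63 mm wide, 20 mm high, bystander. Origin: underside, centre.
- loupe: Black eye loupe, 35 mm wide, 29 mm high, bystander. Origin: underside, centre.
Not all that is in view belongs to the job. What is shaped like the part that bears hook_grip but yellow is not meant.

How it is judged:
On the way:
1. the basket hangs on the S-hook by the handle's hole, lifted clear of the cleaner (z of hook_seat in the frame of basket between 0.029 and 0.069 m and x of hook_seat in the frame of basket between -0.006 and 0.006 m and y of hook_seat in the frame of basket between -0.008 and 0.008 m and contact force between basket and hook above 0.5 N and contact force between basket and cleaner below 0.05 N and height (world z) of basket above 0.103 m), for 0.2 s.
At the end, for the whole second after the job is handed in: The hook hangs by its upper bend on the rod, within 80 mm of its middle; the basket hangs at rest from the hook's lower bend by the handle's hole, level within 0.2 rad, touching neither cleaner nor rack (z of hook_seat in the frame of basket between 0.029 and 0.069 m and x of hook_seat in the frame of basket between -0.006 and 0.006 m and y of hook_seat in the frame of basket between -0.008 and 0.008 m and contact force between basket and hook above 0.5 N and contact force between basket and cleaner below 0.05 N and x of hook_crown in the frame of rack between -0.08 and 0.08 m and y of hook_crown in the frame of rack between -0.005 and 0.005 m and z of hook_crown in the frame of rack between 0.18 and 0.189 m and contact force between basket and rack below 0.05 N and angle between basket's own z axis and vertical below 0.2 rad and linear speed of basket below 0.05 m/s).
It fails at once if the hook presses on the basket or its handle with over 6 N (the thin handle bends) (contact force between hook and basket above 6 N).
It fails at once if the basket tips by more than 0.35 rad (parts fall out) (angle between basket's own z axis and vertical above 0.35 rad).
It fails at once if the gripper touches the basket (contact force between the fingers and basket above 0.3 N).
It fails at once if jar, tin or loupe is pushed by more than 20 mm (distance of any of jar, tin, loupe from where it was at the start of the episode above 0.02 m).
It also fails if it takes over 69 s, if anything falls off the work surface, if the arm or the gripper's body presses on something with over 40 N, if the wrist force passes 120 N, or if a joint passes its speed limit or range.

## Working session

There is one attempt and no reset: what is moved stays moved. The work goes in short steps, Python scripts to look and compute and a tool call to move; the robot and the scene stay as the last step left them, time stands still between calls to the robot, and variables do not carry over. Pictures are saved under pics/ and viewed, at most 10 in all, crops included, and the job is handed in when it is done.

Besides the shell and the picture viewer there is one more tool, called after ">>>" as name(argument=value, ...) on one line, values as JSON. jog_arm: Moves the arm, as the interface text tells. Shift numbers are shares of 0.2 m and turn numbers shares of 180 degrees, none past 1 either way. Its arguments: {"type":"object","properties":{"deltas":{"type":"array"}},"required":["deltas"]}

```bash
mkdir -p pics; ls; cat > h.py <<'E'
import numpy as np,cv2
from station import manip
def K(c):
    f=240/np.tan(np.radians(c['vfov'])/2); return np.array([[f,0,c['cx']],[0,f,c['cy']],[0,0,1.]])
def ray(c,px):
    V=np.array(c['view']); u=cv2.undistortPoints(np.array([[px]],float),K(c),np.array(c['dist'],float))[0,0]
    d=V[:3,:3].T@np.array([u[0],-u[1],-1]); return -V[:3,:3].T@V[:3,3], d/np.linalg.norm(d)
def onz(c,px,z):
    o,d=ray(c,px); return o+d*(z-o[2])/d[2]
def cross(*rs):
    A=sum(np.eye(3)-np.outer(d,d) for o,d in rs); b=sum((np.eye(3)-np.outer(d,d))@o for o,d in rs)
    p=np.linalg.solve(A,b); return p,[np.linalg.norm((np.eye(3)-np.outer(d,d))@(p-o)) for o,d in rs]
def proj(c,p):
    V=np.array(c['view']); q=V[:3,:3]@np.array(p)+V[:3,3]
    return cv2.projectPoints(np.array([[q[0],-q[1],-q[2]]]),np.zeros(3),np.zeros(3),K(c),np.array(c['dist'],float))[0][0,0]
E
python3 - <<'E'
from h import *
ob=manip.get_obs(); print({k:np.round(v,3) for k,v in ob.items()})
for n in ("scene","top","wrist"):
    cv2.imwrite(f"pics/{n}0.png",manip.get_image(n)); c=manip.calibration(n); print(n,c['vfov'],c['dist'],ray(c,(c['cx'],c['cy'])))
E
```

```text
pics
{'clock': np.float64(0.0), 'q': array([ 1.134,  0.384,  0.044,  1.6  , -0.018,  1.161, -0.05 ]), 'dq': array([-0.   ,  0.001,  0.001,  0.001,  0.001,  0.   ,  0.   ]), 'tau': array([-0.0000e+00, -4.3347e+01,  1.0240e+00, -2.4951e+01,  1.1000e-02,
        1.1000e-02,  0.0000e+00]), 'tcp_pos': array([ 0.216, -0.612,  0.302]), 'tool_rot': array([-3.139,  0.   ,  0.339]), 'contact_force': array([ 0.46 ,  0.364, -0.35 ]), 'moment': array([ 0.037, -0.016, -0.007]), 'grasp_force': np.float64(0.0), 'grip_width': np.float64(0.085)}
scene 47.89442525648624 [-0.08612147  0.          0.          0.          0.        ] (array([-0.24852202,  0.56221337,  0.64341342]), array([ 0.7904048 , -0.39271292, -0.47014552]))
top 55.08191081746306 [-0.11132854  0.          0.          0.          0.        ] (array([0.40645279, 0.17479258, 0.99845664]), array([ 0.18744238, -0.02443511, -0.98197163]))
wrist 59.27529021524803 [-0.07937537  0.          0.          0.          0.        ] (array([ 0.29268347, -0.58394104,  0.37195315]), array([-0.30082918, -0.10501797, -0.94787817]))
```

View pics/scene0.png

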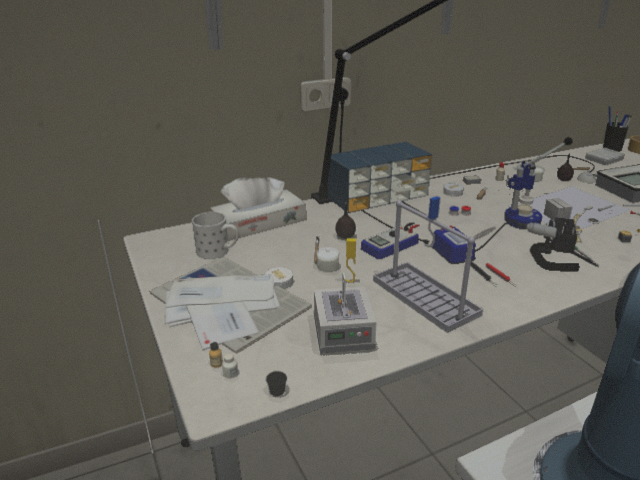

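View pics/top0.png

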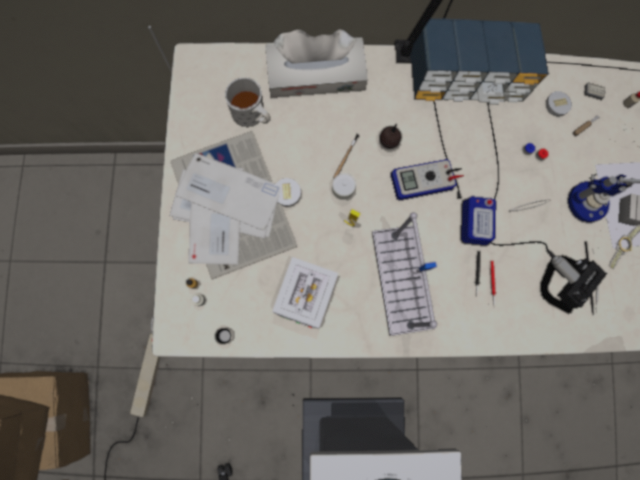

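Candidates for the blue grip:
- Blue block: scene (434,207), top (429,267).
- Yellow lookalike hook: scene (351,250), top (354,216).
- Blue meter: scene (390,243).
- Blue charger: scene (455,243).
- Blue knob: scene (453,210).

By the description I choose the blue block at the rail, and I'll check it in a close crop.

```bash
python3 - <<'E'
from h import *
s=cv2.imread("pics/scene0.png");t=cv2.imread("pics/top0.png")
a=cv2.resize(s[185:335,310:490],None,fx=4,fy=4,interpolation=3)
b=cv2.resize(t[195:345,260:445],None,fx=4,fy=4,interpolation=3)
m=np.hstack([cv2.resize(a,(400,333)),cv2.resize(b,(400,324+9))]); 
cv2.imwrite("pics/c1.png",cv2.resize(a,(720,600)));cv2.imwrite("pics/c2.png",cv2.resize(b,(740,600)))
for n,im in (("scene",s),("top",t)):
    h=cv2.cvtColor(im,cv2.COLOR_BGR2HSV)
    k=cv2.inRange(h,(100,150,60),(118,255,255)); N,_,st,ce=cv2.connectedComponentsWithStats(k)
    print(n,[(st[i].tolist(),ce[i].round(1).tolist(),h[_==i].mean(0).round()) for i in range(1,N) if st[i][4]>25])
E
```

```text
scene []
top [([526, 144, 8, 8, 45], [529.4, 147.8], array([118., 189., 129.])), ([211, 146, 21, 18, 136], [222.7, 153.4], array([110., 167.,  83.])), ([392, 171, 14, 28, 100], [396.9, 186.4], array([118., 168.,  95.])), ([594, 179, 22, 12, 77], [603.2, 185.0], array([117., 181.,  76.])), ([571, 183, 31, 38, 408], [582.2, 204.0], array([117., 184.,  88.])), ([464, 198, 28, 46, 367], [472.5, 221.1], array([118., 185.,  92.])), ([600, 206, 8, 8, 33], [604.1, 208.8], array([117., 176.,  99.])), ([421, 263, 14, 7, 57], [427.8, 266.0], array([109., 184., 140.]))]
```

View pics/c1.png

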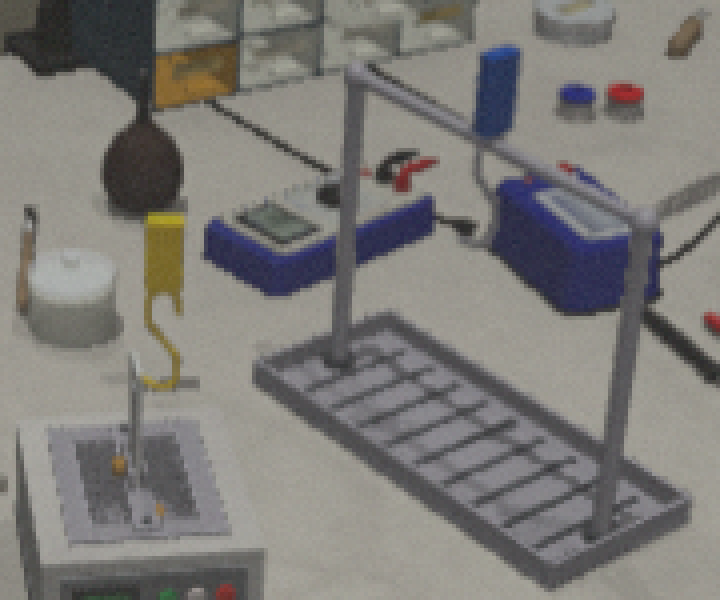

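View pics/c2.png

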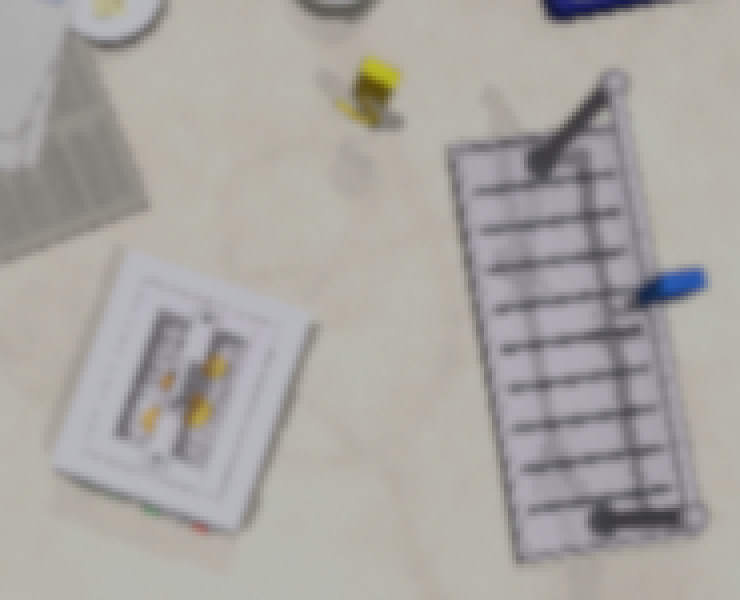

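The scene crop shows the blue grip above the rail at about scene (434,208). Its wire runs below the rod with the lower tip to the picture's left (world +y). The yellow lookalike stands by the jar. The top crop shows the cleaner with the handle clamps at crop (205,318) and (155,460), and the rod ends at (615,80) and (695,517).

```bash
python3 - <<'E'
from h import *
cs=manip.calibration("scene");ct=manip.calibration("top")
S=lambda x,y:(310+x/4-.375,185+y/4-.375); T=lambda x,y:(260+x/4-.375,195+y/4-.375)
def X(n,a,b):
    p,e=cross(ray(cs,S(*a)),ray(ct,T(*b)));print(n,p.round(4),np.round(e,4));return p
r1=X("rod far",(357,72),(615,80));r2=X("rod near",(645,215),(695,517))
g=X("grip top",(500,48),(690,282))
print("rodz .18",[onz(ct,T(*p),.18).round(4) for p in((615,80),(695,517))],"len",np.linalg.norm(r1-r2),"yaw",np.degrees(np.arctan2(*(r1-r2)[1::-1])))
print("tray",[onz(ct,T(*p),.016).round(4) for p in((450,147),(612,128),(690,545),(517,562))])
print("griptop z",[onz(ct,T(*p),.23).round(4) for p in((690,282),(645,293))])
print("clean",[onz(ct,T(*p),.066).round(4) for p in((122,250),(318,322),(240,530),(55,468))])
print("rim",[onz(ct,T(*p),.067).round(4) for p in((145,280),(280,330),(225,500),(88,450))])
c=[onz(ct,T(*p),.068).round(4) for p in((205,318),(155,460))];print("clamp",c,np.degrees(np.arctan2(*(c[0]-c[1])[1::-1])))
print("clamp scene",onz(cs,S(145,520),.068).round(4))
o,d=ray(cs,S(135,354)); m=(c[0]+c[1])/2; t=((m-o)[:2]@d[:2])/(d[:2]@d[:2]); print("handle top",(o+t*d).round(4))
for n,a,z in(("jar",(75,290),.03),("yel",(165,215),.1)): print(n,onz(cs,S(*a),z).round(3))
print("jar",onz(ct,(344,187),.05).round(3),"yel top",onz(ct,T(376,78),.1).round(3))
E
```

```text
rod far [ 0.615  -0.0261  0.183 ] [0.0006 0.0006]
rod near [ 0.4158 -0.0542  0.1858] [0.0003 0.0003]
grip top [ 0.5149 -0.0416  0.2327] [0.001 0.001]
rodz .18 [array([ 0.616 , -0.0263,  0.18  ]), array([ 0.4161, -0.0555,  0.18  ])] len 0.20114453949592292 yaw 8.023209102278734
tray [array([0.6191, 0.0267, 0.016 ]), array([ 0.6307, -0.0638,  0.016 ]), array([ 0.4032, -0.0984,  0.016 ]), array([ 0.3949, -0.0048,  0.016 ])]
griptop z [array([ 0.5147, -0.0432,  0.23  ]), array([ 0.51  , -0.0234,  0.23  ])]
clean [array([0.5531, 0.2041, 0.066 ]), array([0.5165, 0.1038, 0.066 ]), array([0.4116, 0.1435, 0.066 ]), array([0.442 , 0.2365, 0.066 ])]
rim [array([0.5375, 0.1922, 0.067 ]), array([0.5122, 0.1233, 0.067 ]), array([0.4265, 0.1511, 0.067 ]), array([0.4511, 0.22  , 0.067 ])]
clamp [array([0.518 , 0.1615, 0.068 ]), array([0.4462, 0.1863, 0.068 ])] -19.05511205822686
clamp scene [0.4529 0.1825 0.068 ]
handle top [0.4819 0.1734 0.1374]
jar [0.714 0.089 0.03 ]
yel [0.656 0.064 0.1  ]
jar [0.709 0.091 0.05 ] yel top [0.636 0.076 0.1  ]
```

>>> jog_arm(deltas=[{"az":-0.0438,"dz":-0.04,"gripper":1},{"az":-0.0438,"dz":-0.04,"gripper":1},{"az":-0.0438,"dz":-0.04,"gripper":1},{"az":-0.0438,"dz":-0.04,"gripper":1},{"az":-0.0438,"dz":-0.04,"gripper":1}])

```text
schema error: expected keys ax, ay, az, dx, dy, dz, gripper
```

>>> jog_arm(deltas=[{"az":-0.0438,"dz":-0.04,"gripper":1},{"az":-0.0438,"dz":-0.04,"gripper":1},{"az":-0.0438,"dz":-0.04,"gripper":1},{"az":-0.0438,"dz":-0.04,"gripper":1},{"az":-0.0438,"dz":-0.04,"gripper":1}])

```text
schema error: expected keys ax, ay, az, dx, dy, dz, gripper
```

>>> jog_arm(deltas=[{"dx":0.174,"dy":0.126,"gripper":1},{"dx":0.174,"dy":0.126,"gripper":1},{"dx":0.174,"dy":0.126,"gripper":1},{"dx":0.174,"dy":0.126,"gripper":1},{"dx":0.174,"dy":0.126,"gripper":1}])

```text
schema error: expected keys ax, ay, az, dx, dy, dz, gripper
```

>>> jog_arm(deltas=[{"dx":0.174,"dy":0.126,"gripper":1},{"dx":0.174,"dy":0.126,"gripper":1},{"dx":0.174,"dy":0.126,"gripper":1},{"dx":0.174,"dy":0.126,"gripper":1},{"dx":0.174,"dy":0.126,"gripper":1}])

```text
schema error: expected keys ax, ay, az, dx, dy, dz, gripper
```

All seven keys are needed.

>>> jog_arm(deltas=[{"ax":0,"ay":0,"az":-0.0438,"dx":0,"dy":0,"dz":-0.04,"gripper":1},{"ax":0,"ay":0,"az":-0.0438,"dx":0,"dy":0,"dz":-0.04,"gripper":1},{"ax":0,"ay":0,"az":-0.0438,"dx":0,"dy":0,"dz":-0.04,"gripper":1},{"ax":0,"ay":0,"az":-0.0438,"dx":0,"dy":0,"dz":-0.04,"gripper":1},{"ax":0,"ay":0,"az":-0.0438,"dx":0,"dy":0,"dz":-0.04,"gripper":1}])

```text
clock: 0.65
tcp_pos: [0.2159, -0.6128, 0.3435]
tool_rot: [-3.141, -0.001, 1.032]
contact_force: [-0.5, -0.1, -0.9]
grip_width: 0.0852
grasp_force: 0.0
```

>>> jog_arm(deltas=[{"ax":0,"ay":0,"az":-0.0438,"dx":0,"dy":0,"dz":-0.04,"gripper":1},{"ax":0,"ay":0,"az":-0.0438,"dx":0,"dy":0,"dz":-0.04,"gripper":1},{"ax":0,"ay":0,"az":-0.0438,"dx":0,"dy":0,"dz":-0.04,"gripper":1},{"ax":0,"ay":0,"az":-0.0438,"dx":0,"dy":0,"dz":-0.04,"gripper":1},{"ax":0,"ay":0,"az":-0.0438,"dx":0,"dy":0,"dz":-0.04,"gripper":1}])

```text
clock: 1.15
tcp_pos: [0.2159, -0.6128, 0.3835]
tool_rot: [-3.141, -0.001, 1.72]
contact_force: [-0.0, -0.6, -0.3]
grip_width: 0.0851
grasp_force: 0.0
```

>>> jog_arm(deltas=[{"ax":0,"ay":0,"az":0,"dx":0.174,"dy":0.126,"dz":0,"gripper":1},{"ax":0,"ay":0,"az":0,"dx":0.174,"dy":0.126,"dz":0,"gripper":1},{"ax":0,"ay":0,"az":0,"dx":0.174,"dy":0.126,"dz":0,"gripper":1},{"ax":0,"ay":0,"az":0,"dx":0.174,"dy":0.126,"dz":0,"gripper":1},{"ax":0,"ay":0,"az":0,"dx":0.174,"dy":0.126,"dz":0,"gripper":1}])

```text
clock: 1.65
tcp_pos: [0.3161, -0.4209, 0.3835]
tool_rot: [-3.141, -0.0, 1.715]
contact_force: [-0.2, -0.0, -0.1]
grip_width: 0.0854
grasp_force: 0.0
```

>>> jog_arm(deltas=[{"ax":0,"ay":0,"az":0,"dx":0.174,"dy":0.126,"dz":0,"gripper":1},{"ax":0,"ay":0,"az":0,"dx":0.174,"dy":0.126,"dz":0,"gripper":1},{"ax":0,"ay":0,"az":0,"dx":0.174,"dy":0.126,"dz":0,"gripper":1},{"ax":0,"ay":0,"az":0,"dx":0.174,"dy":0.126,"dz":0,"gripper":1},{"ax":0,"ay":0,"az":0,"dx":0.174,"dy":0.126,"dz":0,"gripper":1}])

```text
clock: 2.15
tcp_pos: [0.4157, -0.2307, 0.3837]
tool_rot: [-3.141, 0.0, 1.715]
contact_force: [0.8, -0.5, -0.6]
grip_width: 0.0853
grasp_force: 0.0
```

>>> jog_arm(deltas=[{"ax":0,"ay":0,"az":0,"dx":0.174,"dy":0.126,"dz":0,"gripper":1},{"ax":0,"ay":0,"az":0,"dx":0.174,"dy":0.126,"dz":0,"gripper":1},{"ax":0,"ay":0,"az":0,"dx":0.174,"dy":0.126,"dz":0,"gripper":1},{"ax":0,"ay":0,"az":0,"dx":0.174,"dy":0.126,"dz":0,"gripper":1},{"ax":0,"ay":0,"az":0,"dx":0.174,"dy":0.126,"dz":0,"gripper":1}])

```text
clock: 2.65
tcp_pos: [0.5154, -0.0407, 0.3837]
tool_rot: [-3.141, 0.001, 1.714]
contact_force: [0.2, 0.5, 0.2]
grip_width: 0.0853
grasp_force: 0.0
```

```bash
python3 - <<'E'
from h import *
print(manip.get_obs()['tcp_pos'])
c=manip.calibration("wrist");im=manip.get_image("wrist");cv2.imwrite("pics/w1.png",im)
h=cv2.cvtColor(im,cv2.COLOR_BGR2HSV);k=cv2.inRange(h,(100,150,90),(113,255,255)); N,L,st,ce=cv2.connectedComponentsWithStats(k)
for i in range(1,N):
    if st[i][4]>100:
        cn=cv2.findContours((L==i).astype(np.uint8),0,2)[0][0]; print(st[i],cv2.minAreaRect(cn))
for p in((.514,-.0407,.23),(.514,-.0407,.212),(.416,-.0555,.18),(.616,-.0263,.18)):print(proj(c,p))
E
```

```text
[ 0.5154211  -0.04073294  0.38374954]
[317 245  12  18 196] ((322.5, 253.5), (17.0, 11.0), 90.0)
[317.54784255 248.81122533]
[317.71442306 238.39310836]
[172.92068624 223.67082034]
[468.74456437 223.83743873]
```

View pics/w1.png

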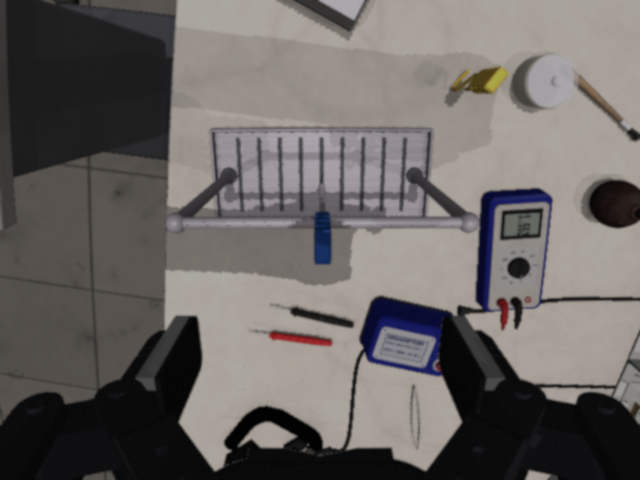

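The wrist picture shows the blue grip (columns 314–330, top face about rows 228–263) on the rod, which lies at row 223 as predicted. The grip is about 2 mm farther along x than my estimate. Now I'll descend and grasp.

>>> jog_arm(deltas=[{"ax":0,"ay":0,"az":0,"dx":0,"dy":0.007,"dz":0.14,"gripper":1},{"ax":0,"ay":0,"az":0,"dx":0,"dy":0,"dz":0.14,"gripper":1},{"ax":0,"ay":0,"az":0,"dx":0,"dy":0,"dz":0.14,"gripper":1},{"ax":0,"ay":0,"az":0,"dx":0,"dy":0,"dz":0.14,"gripper":1},{"ax":0,"ay":0,"az":0,"dx":0,"dy":0,"dz":0.0285,"gripper":1}])

```text
clock: 3.2
tcp_pos: [0.5138, -0.0424, 0.2624]
tool_rot: [-3.134, -0.002, 1.715]
contact_force: [0.2, 0.4, -0.6]
grip_width: 0.0856
grasp_force: 0.0
```

>>> jog_arm(deltas=[{"ax":0,"ay":0,"az":0,"dx":0,"dy":0,"dz":0,"gripper":-0.5},{"ax":0,"ay":0,"az":0,"dx":0,"dy":0,"dz":0,"gripper":-0.6},{"ax":0,"ay":0,"az":0,"dx":0,"dy":0,"dz":0,"gripper":-0.7},{"ax":0,"ay":0,"az":0,"dx":0,"dy":0,"dz":0,"gripper":-0.8},{"ax":0,"ay":0,"az":0,"dx":0,"dy":0,"dz":0,"gripper":-1}])

```text
clock: 3.7
tcp_pos: [0.5171, -0.042, 0.2672]
tool_rot: [3.14, 0.001, 1.715]
contact_force: [-0.0, -0.7, 0.4]
grip_width: 0.0121
grasp_force: 0.0
```

>>> jog_arm(deltas=[{"ax":0,"ay":0,"az":0,"dx":0,"dy":0,"dz":0,"gripper":-1},{"ax":0,"ay":0,"az":0,"dx":0,"dy":0,"dz":0,"gripper":-1},{"ax":0,"ay":0,"az":0,"dx":0,"dy":0,"dz":0,"gripper":-1},{"ax":0,"ay":0,"az":0,"dx":0,"dy":0,"dz":0,"gripper":-1},{"ax":0,"ay":0,"az":0,"dx":0,"dy":0,"dz":0,"gripper":-1}])

```text
clock: 4.2
tcp_pos: [0.5172, -0.0421, 0.2669]
tool_rot: [3.14, 0.0, 1.715]
contact_force: [-0.2, -0.7, 5.7]
grip_width: 0.0094
grasp_force: 60.7
```

>>> jog_arm(deltas=[{"ax":0,"ay":0,"az":0,"dx":0,"dy":0,"dz":-0.05,"gripper":-1},{"ax":0,"ay":0,"az":0,"dx":0,"dy":0,"dz":-0.1,"gripper":-1},{"ax":0,"ay":0,"az":0,"dx":0,"dy":0,"dz":-0.1,"gripper":-1},{"ax":0,"ay":0,"az":0,"dx":0,"dy":0,"dz":-0.05,"gripper":-1},{"ax":0,"ay":0,"az":0,"dx":0,"dy":0,"dz":0,"gripper":-1}])

```text
clock: 4.7
tcp_pos: [0.5161, -0.0402, 0.3264]
tool_rot: [-3.141, -0.002, 1.716]
contact_force: [-1.5, 3.4, 2.5]
grip_width: 0.0092
grasp_force: 66.7
```

>>> jog_arm(deltas=[{"ax":0,"ay":0,"az":0,"dx":0.165,"dy":-0.031,"dz":0,"gripper":-1},{"ax":0,"ay":0,"az":0,"dx":0.165,"dy":-0.031,"dz":0,"gripper":-1},{"ax":0,"ay":0,"az":0,"dx":0.165,"dy":-0.031,"dz":0,"gripper":-1},{"ax":0,"ay":0,"az":0,"dx":0.165,"dy":-0.031,"dz":0,"gripper":-1},{"ax":0,"ay":0,"az":0,"dx":0.165,"dy":-0.031,"dz":0,"gripper":-1}])

```text
clock: 5.2
tcp_pos: [0.4618, 0.1172, 0.3261]
tool_rot: [3.141, 0.001, 1.714]
contact_force: [0.4, 0.2, -0.5]
grip_width: 0.0091
grasp_force: 66.2
```

>>> jog_arm(deltas=[{"ax":0,"ay":0,"az":0.038,"dx":0,"dy":0,"dz":0,"gripper":-1},{"ax":0,"ay":0,"az":0.038,"dx":0,"dy":0,"dz":0,"gripper":-1},{"ax":0,"ay":0,"az":0.038,"dx":0,"dy":0,"dz":0,"gripper":-1},{"ax":0,"ay":0,"az":0.038,"dx":0,"dy":0,"dz":0,"gripper":-1},{"ax":0,"ay":0,"az":0,"dx":0,"dy":0,"dz":0,"gripper":-1}])

```text
clock: 5.7
tcp_pos: [0.4623, 0.1161, 0.326]
tool_rot: [3.141, 0.001, 1.237]
contact_force: [0.1, 0.2, -0.4]
grip_width: 0.0094
grasp_force: 66.3
```

```bash
python3 - <<'E'
from h import *
import pickle
ob=manip.get_obs();print(ob['tcp_pos'],ob['tool_rot'],ob['contact_force'])
c=manip.calibration("wrist");im=manip.get_image("wrist");cv2.imwrite("pics/w2.png",im);pickle.dump((ob,c),open("w2.pkl","wb"))
cv2.imwrite("pics/s2.png",manip.get_image("scene"))
for p in((.482,.174,.137),(.482,.174,.068)):print(proj(c,p))
E
```

```text
[0.46234529 0.11614967 0.32604933] [3.14102862e+00 7.51535431e-04 1.23686352e+00] [ 0.07182346  0.18537236 -0.39031535]
[320.40552841 132.48444649]
[320.23815123 124.56582781]
```

View pics/w2.png

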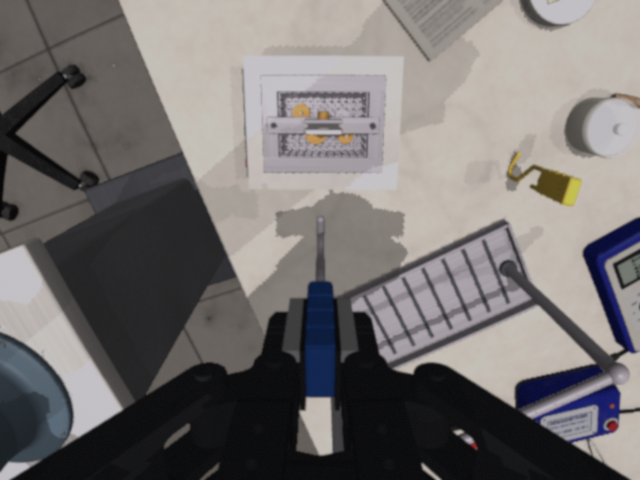

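The wrist picture shows the basket nearly square to the tool, with the handle near (322,126), its clamps at (271,125) and (374,126), and the hook tip at (321,219). I'll make one zoomed mosaic with the scene view to measure the tip and the handle.

```bash
python3 - <<'E'
from h import *
w=cv2.imread("pics/w2.png");s=cv2.imread("pics/s2.png")
a=cv2.resize(w[105:145,290:355],None,fx=6,fy=6,interpolation=3)
b=cv2.resize(w[205:285,290:355],None,fx=4,fy=4,interpolation=3); b=cv2.copyMakeBorder(b,0,0,0,390-260,0)
cs=manip.calibration("scene"); print(proj(cs,(.482,.174,.137)),proj(cs,(.4623,.116,.272)),proj(cs,(.4623,.116,.186)))
d=cv2.resize(s[160:310,310:410],None,fx=4,fy=4,interpolation=3)
m=np.zeros((600,800,3),np.uint8);m[:240,:390]=a;m[245:565,:390]=b;m[:600,395:795]=d
cv2.imwrite("pics/m3.png",m)
E
```

```text
[343.05743071 273.36639116] [379.81256465 202.55049428] [377.71214374 247.21171773]
```

View pics/m3.png

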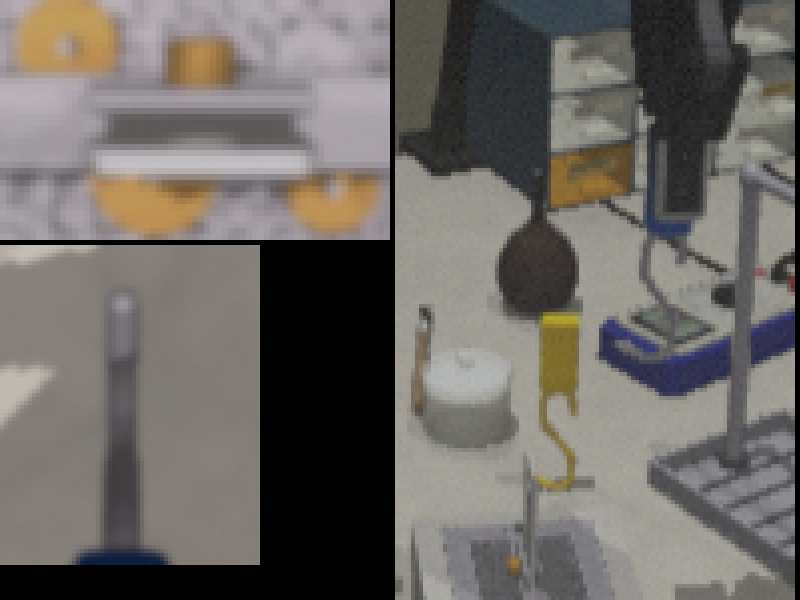

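```bash
python3 - <<'E'
from h import *
import pickle
ob,c=pickle.load(open("w2.pkl","rb")); t=np.array(ob['tcp_pos']); y=ob['tool_rot'][2]
tx=np.array([np.cos(y),np.sin(y),0]);ty=np.array([np.sin(y),-np.cos(y),0])
tip=t+.0144*tx-[0,0,.140-.0051]; print("tip pred px",proj(c,tip),"seen 320.4 219.5")
P=onz(c,(320.4,219.5),tip[2])-t; print("tip offset tool x,y",P@tx,P@ty)
for z in(.133,.1355,.138):
    l,r=[onz(c,(290-.4+q/6,132.0),z) for q in(97,311)]; m=(l+r)/2
    print(z,"mid",m.round(4),"width",np.linalg.norm(l-r).round(4),"rel tool x,y",((m-t)@tx).round(4),((m-t)@ty).round(4))
a=onz(c,(271,124.5),.069);b=onz(c,(374,125.7),.069);m=(a+b)/2
print("clamps",m,np.linalg.norm(a-b),"yaw",np.degrees(np.arctan2(*(b-a)[1::-1])),"tool y-90",np.degrees(y)-90, ((m-t)@tx).round(4),((m-t)@ty).round(4))
cs=manip.calibration("scene");print([cross(ray(cs,(343.1,q)),ray(c,(323.6,132.0))) for q in(273.9,274.5)])
E
```

```text
tip pred px [321.16350669 235.14173171] seen 320.4 219.5
tip offset tool x,y 0.022720488207405333 -0.0004084271069114782
0.133 mid [0.4838 0.1733 0.133 ] width 0.0217 rel tool x,y 0.0611 0.0016
0.1355 mid [0.4839 0.1735 0.1355] width 0.0215 rel tool x,y 0.0613 0.0015
0.138 mid [0.4839 0.1737 0.138 ] width 0.0213 rel tool x,y 0.0615 0.0015
clamps [0.48355864 0.17322018 0.069     ] 0.07773394401999703 yaw -19.67022345726596 tool y-90 -19.132940506746692 0.0609 0.0013
[(array([0.48375766, 0.17323563, 0.13468142]), [np.float64(0.00024062188882407903), np.float64(0.0002406218888240053)]), (array([0.48375281, 0.17317087, 0.13340636]), [np.float64(0.0001958393933879458), np.float64(0.00019583939338792104)])]
```

```bash
python3 - <<'E'
from h import *
import pickle
ob,c=pickle.load(open("w2.pkl","rb")); t=np.array(ob['tcp_pos']); y=ob['tool_rot'][2]
tx=np.array([np.cos(y),np.sin(y),0]);ty=np.array([np.sin(y),-np.cos(y),0])
cs=manip.calibration("scene")
w=cv2.imread("pics/w2.png")
print([ (r,int(w[r,314:325,0].mean()),int(w[r,314:325,2].mean())) for r in range(276,402,2)])
for q in((365.5,246.2),(366.2,246.5),(367,247)):
    p,e=cross(ray(cs,q),ray(c,(320.4,219.5)));d=p-t;print("tip",d@tx,d@ty,d[2],e[0])
G=t-[0,0,.054]
for n,dy,dz in(("bot+y",.01,-.026),("top+y",.01,.018),("top-y",-.01,.018)):print(n,proj(c,G+dy*tx+[0,0,dz]), proj(cs,G+dy*tx+[0,0,dz]))
E
```

```text
[(276, 83, 86), (278, 85, 87), (280, 76, 71), (282, 63, 27), (284, 62, 13), (286, 61, 13), (288, 61, 13), (290, 61, 13), (292, 63, 13), (294, 75, 16), (296, 68, 15), (298, 62, 12), (300, 62, 13), (302, 61, 13), (304, 59, 13), (306, 60, 12), (308, 66, 14), (310, 70, 15), (312, 61, 12), (314, 61, 12), (316, 61, 13), (318, 61, 12), (320, 61, 12), (322, 60, 12), (324, 62, 13), (326, 70, 15), (328, 64, 13), (330, 61, 12), (332, 62, 13), (334, 61, 13), (336, 61, 12), (338, 61, 12), (340, 61, 13), (342, 60, 12), (344, 64, 13), (346, 76, 17), (348, 75, 17), (350, 81, 18), (352, 82, 19), (354, 82, 19), (356, 82, 18), (358, 82, 18), (360, 81, 19), (362, 81, 18), (364, 81, 18), (366, 81, 19), (368, 81, 18), (370, 81, 18), (372, 81, 18), (374, 81, 19), (376, 81, 18), (378, 81, 19), (380, 81, 18), (382, 81, 18), (384, 81, 19), (386, 81, 18), (388, 80, 18), (390, 80, 18), (392, 80, 17), (394, 80, 18), (396, 91, 68), (398, 161, 173), (400, 176, 193)]
tip 0.022104758041981847 -0.00041177293122638363 -0.1363253708875907 0.00018573587787505176
tip 0.02133205291611142 -0.00042956198485665187 -0.1371360232484834 0.0006968171289528246
tip 0.020399342891021757 -0.0004490273256230573 -0.13836792212135138 0.0012417727876146815
bot+y [321.62474024 290.65260034] [373.33872875 216.74933251]
top+y [322.29962459 356.9456427 ] [374.31351668 192.97390806]
top-y [322.04247278 410.98059309] [386.02543422 192.4057943 ]
```

```bash
python3 - <<'E'
from h import *
import pickle
from scipy.optimize import least_squares
ob,c=pickle.load(open("w2.pkl","rb")); t=np.array(ob['tcp_pos']); y=ob['tool_rot'][2]
tx=np.array([np.cos(y),np.sin(y),0]);cs=manip.calibration("scene")
pts=[(.01,-.026,281),(.01,.018,345.5),(-.01,.018,396),(.0144,-.0809,219.3)]
def P(v,a,b):
    dy,dz,th=v; return t+tx*(dy+a*np.cos(th)-b*np.sin(th))+np.array([0,0,-.054+dz+a*np.sin(th)+b*np.cos(th)])
def f(v): 
    r=[proj(c,P(v,a,b))[1]-q for a,b,q in pts]
    return r+list(proj(cs,P(v,.0144,-.0809))-[366.2,246.5])
s=least_squares(f,[.004,0,.02],x_scale=.01);print(s.x,np.round(s.fun,1))
for n,a,b in(("tip",.0144,-.0809),("seat",0,-.086),("crown",0,-.028)): p=P(s.x,a,b)-t;print(n,p@tx,p[2])
E
```

```text
[ 0.0013384  -0.00578648  0.06172683] [-2.6  0.8  0.5  1.3 -0.1  1.2]
tip 0.020701504887289182 -0.1396441088192569
seat 0.006643536605891043 -0.14562269793368887
crown 0.003065653370102397 -0.08773315870982681
```

>>> jog_arm(deltas=[{"ax":0,"ay":0,"az":0,"dx":0.0446,"dy":0.0019,"dz":0,"gripper":-1},{"ax":0,"ay":0,"az":0,"dx":0.0446,"dy":0.0019,"dz":0,"gripper":-1},{"ax":0,"ay":0,"az":0,"dx":0.0446,"dy":0.0019,"dz":0,"gripper":-1},{"ax":0,"ay":0,"az":0,"dx":0.0446,"dy":0.0019,"dz":0,"gripper":-1},{"ax":0,"ay":0,"az":0,"dx":0.0446,"dy":0.0019,"dz":0,"gripper":-1}])

```text
clock: 6.3
tcp_pos: [0.4789, 0.1595, 0.3262]
tool_rot: [-3.141, -0.0, 1.238]
contact_force: [-0.4, 1.2, -0.7]
grip_width: 0.009
grasp_force: 66.3
```

>>> jog_arm(deltas=[{"ax":0,"ay":0,"az":0,"dx":0,"dy":0,"dz":0.045,"gripper":-1},{"ax":0,"ay":0,"az":0,"dx":0,"dy":0,"dz":0.05,"gripper":-1},{"ax":0,"ay":0,"az":0,"dx":0,"dy":0,"dz":0.05,"gripper":-1},{"ax":0,"ay":0,"az":0,"dx":0,"dy":0,"dz":0.03,"gripper":-1},{"ax":0,"ay":0,"az":0,"dx":0,"dy":0,"dz":0.0,"gripper":-1}])

```text
clock: 6.8
tcp_pos: [0.4777, 0.1575, 0.2895]
tool_rot: [-3.139, 0.002, 1.237]
contact_force: [-0.4, 0.1, -0.6]
grip_width: 0.0092
grasp_force: 66.3
```

```bash
cat >> h.py <<'E'
def state(n=4):
    F=[];T=[]
    for i in range(n):
        manip.get_image("wrist") if i else 0; o=manip.get_obs(); F.append(o['contact_force']);T.append(o['tcp_pos'])
    print("F",np.mean(F,0).round(2),"sd",np.std(F,0).round(2),"T",np.mean(T,0).round(5),"rot",np.round(o['tool_rot'],4),"t",o['clock'])
E
python3 - <<'E'
from h import *
import pickle
ob=manip.get_obs();c=manip.calibration("wrist");im=manip.get_image("wrist");cv2.imwrite("pics/w4.png",im);pickle.dump((ob,c),open("w4.pkl","wb"))
s=manip.get_image("scene");cv2.imwrite("pics/s4.png",s);state()
b=cv2.resize(im[20:260,220:420],None,fx=2,fy=2,interpolation=3)
d=cv2.resize(s[230:310,320:370],None,fx=7,fy=7,interpolation=3)
m=np.zeros((600,800,3),np.uint8);m[:480,:400]=b;m[:560,405:755]=d;cv2.imwrite("pics/m4.png",m)
E
```

```text
F [ 0.14 -0.04 -0.71] sd [0.13 0.23 0.41] T [0.47879 0.15831 0.29143] rot [ 3.1406e+00 -6.0000e-04  1.2372e+00] t 7.05
```

View pics/m4.png

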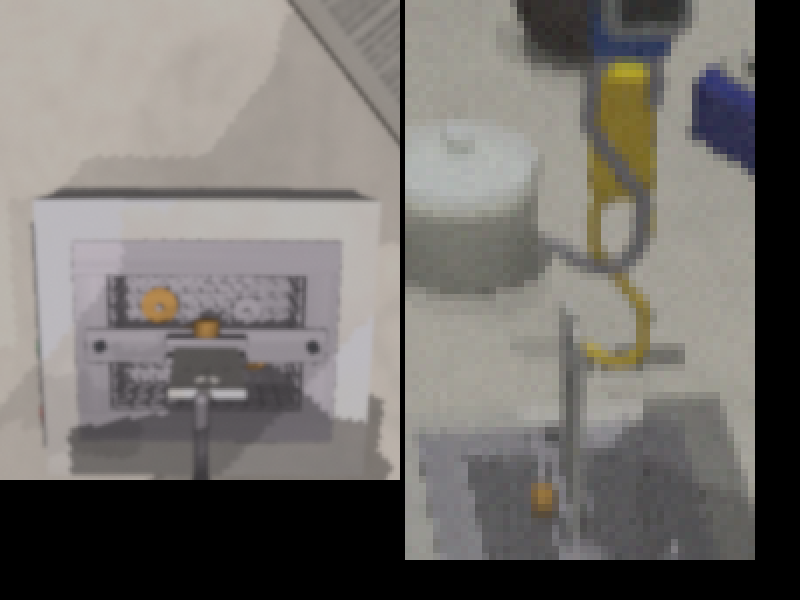

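The mosaic shows the tip just past and above the handle. The handle's top edge is at crop columns 168–246, row 394, and the tip is at (202,380). The tip must go about 1.4 mm to tool +y. I'll do that, then feel down onto the handle's top edge.

>>> jog_arm(deltas=[{"ax":0,"ay":0,"az":0,"dx":0,"dy":0.007,"dz":0.007,"gripper":-1},{"ax":0,"ay":0,"az":0,"dx":0,"dy":0,"dz":0.007,"gripper":-1},{"ax":0,"ay":0,"az":0,"dx":0,"dy":0,"dz":0.007,"gripper":-1},{"ax":0,"ay":0,"az":0,"dx":0,"dy":0,"dz":0.007,"gripper":-1},{"ax":0,"ay":0,"az":0,"dx":0,"dy":0,"dz":0.007,"gripper":-1}])

```text
clock: 7.55
tcp_pos: [0.4799, 0.1579, 0.284]
tool_rot: [-3.141, 0.0, 1.237]
contact_force: [-0.2, -0.0, -0.4]
grip_width: 0.0095
grasp_force: 66.3
```

```bash
python3 -c "
from h import *
state()"
```

```text
F [-0.34  0.1  -0.21] sd [0.42 0.36 0.31] T [0.47979 0.15788 0.28392] rot [-3.1413e+00  1.0000e-04  1.2374e+00] t 7.7
```

>>> jog_arm(deltas=[{"ax":0,"ay":0,"az":0,"dx":0,"dy":0,"dz":0.0015,"gripper":-1},{"ax":0,"ay":0,"az":0,"dx":0,"dy":0,"dz":0.0015,"gripper":-1},{"ax":0,"ay":0,"az":0,"dx":0,"dy":0,"dz":0.0015,"gripper":-1},{"ax":0,"ay":0,"az":0,"dx":0,"dy":0,"dz":0.0015,"gripper":-1},{"ax":0,"ay":0,"az":0,"dx":0,"dy":0,"dz":0.0015,"gripper":-1}])

```text
clock: 8.2
tcp_pos: [0.4799, 0.1579, 0.2827]
tool_rot: [3.142, -0.0, 1.237]
contact_force: [0.1, -0.4, -0.7]
grip_width: 0.0091
grasp_force: 66.3
```

```bash
python3 -c "
from h import *
state()"
```

```text
F [-0.24 -0.22 -0.28] sd [0.39 0.18 0.35] T [0.47991 0.15792 0.28265] rot [-3.1415  0.      1.2373] t 8.35
```

>>> jog_arm(deltas=[{"ax":0,"ay":0,"az":0,"dx":0,"dy":0,"dz":0.0015,"gripper":-1},{"ax":0,"ay":0,"az":0,"dx":0,"dy":0,"dz":0.0015,"gripper":-1},{"ax":0,"ay":0,"az":0,"dx":0,"dy":0,"dz":0.0015,"gripper":-1},{"ax":0,"ay":0,"az":0,"dx":0,"dy":0,"dz":0.0015,"gripper":-1},{"ax":0,"ay":0,"az":0,"dx":0,"dy":0,"dz":0.0015,"gripper":-1}])

```text
clock: 8.85
tcp_pos: [0.4799, 0.1579, 0.2811]
tool_rot: [-3.142, 0.0, 1.237]
contact_force: [-0.1, 0.2, -0.2]
grip_width: 0.0089
grasp_force: 66.3
```

```bash
python3 -c "
from h import *
state()"
```

```text
F [-0.18  0.49 -0.26] sd [0.25 0.15 0.54] T [0.47989 0.1579  0.28112] rot [-3.1415  0.      1.2373] t 9.0
```

>>> jog_arm(deltas=[{"ax":0,"ay":0,"az":0,"dx":0,"dy":0,"dz":0.001,"gripper":-1},{"ax":0,"ay":0,"az":0,"dx":0,"dy":0,"dz":0.001,"gripper":-1},{"ax":0,"ay":0,"az":0,"dx":0,"dy":0,"dz":0.001,"gripper":-1},{"ax":0,"ay":0,"az":0,"dx":0,"dy":0,"dz":0.001,"gripper":-1},{"ax":0,"ay":0,"az":0,"dx":0,"dy":0,"dz":0.001,"gripper":-1}])

```text
clock: 9.5
tcp_pos: [0.4799, 0.1579, 0.2802]
tool_rot: [-3.142, 0.0, 1.237]
contact_force: [-0.4, 1.0, -1.1]
grip_width: 0.0092
grasp_force: 66.3
```

```bash
python3 -c "
from h import *
state()"
```

```text
F [-0.16  0.39 -0.7 ] sd [0.15 0.69 0.47] T [0.47992 0.15791 0.28016] rot [-3.1416 -0.      1.2374] t 9.65
```

>>> jog_arm(deltas=[{"ax":0,"ay":0,"az":0,"dx":0,"dy":0,"dz":0.001,"gripper":-1},{"ax":0,"ay":0,"az":0,"dx":0,"dy":0,"dz":0.001,"gripper":-1},{"ax":0,"ay":0,"az":0,"dx":0,"dy":0,"dz":0.001,"gripper":-1},{"ax":0,"ay":0,"az":0,"dx":0,"dy":0,"dz":0.001,"gripper":-1},{"ax":0,"ay":0,"az":0,"dx":0,"dy":0,"dz":0.001,"gripper":-1}])

```text
clock: 10.15
tcp_pos: [0.4799, 0.1579, 0.2792]
tool_rot: [3.142, -0.0, 1.237]
contact_force: [0.2, 0.1, -0.2]
grip_width: 0.0095
grasp_force: 66.3
```

```bash
python3 -c "
from h import *
state()"
```

```text
F [ 0.07  0.01 -0.18] sd [0.21 0.34 0.34] T [0.47992 0.15791 0.27916] rot [-3.1416 -0.      1.2373] t 10.3
```

>>> jog_arm(deltas=[{"ax":0,"ay":0,"az":0,"dx":0,"dy":0,"dz":0.001,"gripper":-1},{"ax":0,"ay":0,"az":0,"dx":0,"dy":0,"dz":0.001,"gripper":-1},{"ax":0,"ay":0,"az":0,"dx":0,"dy":0,"dz":0.001,"gripper":-1},{"ax":0,"ay":0,"az":0,"dx":0,"dy":0,"dz":0.001,"gripper":-1},{"ax":0,"ay":0,"az":0,"dx":0,"dy":0,"dz":0.001,"gripper":-1}])

```text
clock: 10.8
tcp_pos: [0.4799, 0.1579, 0.2782]
tool_rot: [-3.142, 0.0, 1.237]
contact_force: [-0.7, -0.2, -1.7]
grip_width: 0.009
grasp_force: 66.3
```

```bash
python3 -c "
from h import *
state()"
```

```text
F [-0.2   0.1  -0.43] sd [0.47 0.34 0.81] T [0.4799  0.15792 0.27815] rot [-3.1416 -0.      1.2374] t 10.95
```

>>> jog_arm(deltas=[{"ax":0,"ay":0,"az":0,"dx":0,"dy":0,"dz":0.001,"gripper":-1},{"ax":0,"ay":0,"az":0,"dx":0,"dy":0,"dz":0.001,"gripper":-1},{"ax":0,"ay":0,"az":0,"dx":0,"dy":0,"dz":0.001,"gripper":-1},{"ax":0,"ay":0,"az":0,"dx":0,"dy":0,"dz":0.001,"gripper":-1},{"ax":0,"ay":0,"az":0,"dx":0,"dy":0,"dz":0.001,"gripper":-1}])

```text
clock: 11.45
tcp_pos: [0.4799, 0.1579, 0.2772]
tool_rot: [-3.142, -0.0, 1.237]
contact_force: [0.0, 0.3, -0.5]
grip_width: 0.0091
grasp_force: 66.3
```

```bash
python3 -c "
from h import *
state()"
```

```text
F [ 0.04  0.07 -0.37] sd [0.44 0.34 0.64] T [0.47991 0.15791 0.27715] rot [-3.1416 -0.      1.2373] t 11.6
```

>>> jog_arm(deltas=[{"ax":0,"ay":0,"az":0,"dx":0,"dy":0,"dz":0.001,"gripper":-1},{"ax":0,"ay":0,"az":0,"dx":0,"dy":0,"dz":0.001,"gripper":-1},{"ax":0,"ay":0,"az":0,"dx":0,"dy":0,"dz":0.001,"gripper":-1},{"ax":0,"ay":0,"az":0,"dx":0,"dy":0,"dz":0.001,"gripper":-1},{"ax":0,"ay":0,"az":0,"dx":0,"dy":0,"dz":0.001,"gripper":-1}])

```text
clock: 12.1
tcp_pos: [0.4799, 0.1579, 0.2762]
tool_rot: [3.142, -0.0, 1.237]
contact_force: [1.0, -0.8, -0.2]
grip_width: 0.0087
grasp_force: 66.3
```

```bash
python3 -c "
from h import *
state()"
```

```text
F [ 0.17  0.06 -0.65] sd [0.57 0.68 0.49] T [0.47991 0.15791 0.27615] rot [-3.1415  0.      1.2374] t 12.25
```

```bash
python3 - <<'E'
from h import *
import pickle
ob,c=pickle.load(open("w4.pkl","rb")); t=np.array(ob['tcp_pos']); y=ob['tool_rot'][2]
tx=np.array([np.cos(y),np.sin(y),0]);ty=np.array([np.sin(y),-np.cos(y),0])
w=cv2.imread("pics/w4.png")
print(t,"col profile rows 200-228:",[int(v) for v in w[200:229,319:323].mean((1,2))]); print("row 217",[int(v) for v in w[216:219,296:350].mean((0,2))]); print("tip row 213",[int(v) for v in w[212:216,312:330].mean((0,2))])
cs=manip.calibration("scene")
for q,n in(((340.0,264.7),"tip"),):
  for wp in((320.6,210.5),(320.6,212)):
    p,e=cross(ray(cs,q),ray(c,wp));d=p-t;print(n,p.round(4),d@tx,d@ty,d[2],e[0])
for q in((342.9,274.3),(342.9,275)):
    p,e=cross(ray(cs,q),ray(c,(323.4,217)));d=p-t;print("handle",p.round(4),d@tx,d@ty,d[2],e[0])
state(3)
E
```

```text
[0.47767282 0.15752871 0.28948832] col profile rows 200-228: [84, 84, 84, 83, 82, 80, 81, 92, 114, 129, 122, 102, 85, 83, 94, 105, 109, 117, 129, 137, 137, 127, 116, 111, 110, 109, 109, 109, 109]
row 217 [86, 99, 104, 106, 104, 99, 92, 108, 142, 162, 168, 169, 168, 168, 168, 169, 171, 172, 172, 169, 160, 143, 127, 122, 122, 119, 112, 108, 112, 129, 152, 167, 172, 174, 174, 173, 173, 173, 173, 173, 173, 173, 173, 172, 172, 166, 147, 113, 83, 73, 73, 74, 72, 68]
tip row 213 [122, 123, 123, 123, 122, 118, 107, 96, 91, 90, 90, 91, 97, 110, 120, 122, 119, 117]
tip [0.4852 0.1812 0.1544] 0.024821259826488667 -0.000690002310918662 -0.1350441146103632 0.00231991062554439
tip [0.485  0.1809 0.1545] 0.024456461982855338 -0.0006893466716360206 -0.13495083072960132 0.0019434783973548788
handle [0.4841 0.1736 0.1336] 0.0173223948049847 0.000842677566518956 -0.15589655259831 0.000434148307532165
handle [0.4841 0.1734 0.1322] 0.01711489390889289 0.0008469085901494525 -0.15731907019848712 0.0002359467273219998
F [ 0.04 -0.33 -0.89] sd [0.17 0.22 0.27] T [0.47991 0.1579  0.27617] rot [-3.1416 -0.      1.2373] t 12.35
```

>>> jog_arm(deltas=[{"ax":0,"ay":0,"az":0,"dx":0,"dy":0,"dz":0.001,"gripper":-1},{"ax":0,"ay":0,"az":0,"dx":0,"dy":0,"dz":0.001,"gripper":-1},{"ax":0,"ay":0,"az":0,"dx":0,"dy":0,"dz":0.001,"gripper":-1},{"ax":0,"ay":0,"az":0,"dx":0,"dy":0,"dz":0.001,"gripper":-1},{"ax":0,"ay":0,"az":0,"dx":0,"dy":0,"dz":0.001,"gripper":-1}])

```text
clock: 12.85
tcp_pos: [0.4799, 0.1579, 0.2752]
tool_rot: [3.142, -0.0, 1.237]
contact_force: [0.1, 0.3, -0.5]
grip_width: 0.0093
grasp_force: 66.3
```

```bash
python3 -c "
from h import *
state()"
```

```text
F [-0.12  0.1  -0.53] sd [0.28 0.35 0.24] T [0.47991 0.15791 0.27516] rot [ 3.1416 -0.      1.2374] t 13.0
```

>>> jog_arm(deltas=[{"ax":0,"ay":0,"az":0,"dx":0,"dy":0,"dz":0.001,"gripper":-1},{"ax":0,"ay":0,"az":0,"dx":0,"dy":0,"dz":0.001,"gripper":-1},{"ax":0,"ay":0,"az":0,"dx":0,"dy":0,"dz":0.001,"gripper":-1},{"ax":0,"ay":0,"az":0,"dx":0,"dy":0,"dz":0.001,"gripper":-1},{"ax":0,"ay":0,"az":0,"dx":0,"dy":0,"dz":0.001,"gripper":-1}])

```text
clock: 13.5
tcp_pos: [0.4799, 0.1579, 0.2742]
tool_rot: [3.142, -0.0, 1.237]
contact_force: [-0.5, -0.9, -0.4]
grip_width: 0.0091
grasp_force: 66.3
```

```bash
python3 -c "
from h import *
state()"
```

```text
F [ 0.02 -0.34 -0.25] sd [0.35 0.32 0.34] T [0.4799  0.15792 0.27415] rot [-3.1416 -0.      1.2374] t 13.65
```

>>> jog_arm(deltas=[{"ax":0,"ay":0,"az":0,"dx":0,"dy":0,"dz":0.001,"gripper":-1},{"ax":0,"ay":0,"az":0,"dx":0,"dy":0,"dz":0.001,"gripper":-1},{"ax":0,"ay":0,"az":0,"dx":0,"dy":0,"dz":0.001,"gripper":-1},{"ax":0,"ay":0,"az":0,"dx":0,"dy":0,"dz":0,"gripper":-1},{"ax":0,"ay":0,"az":0,"dx":0,"dy":0,"dz":0,"gripper":-1}])

```text
clock: 14.15
tcp_pos: [0.4799, 0.1579, 0.2736]
tool_rot: [3.142, -0.0, 1.237]
contact_force: [-0.7, 0.4, 0.7]
grip_width: 0.0086
grasp_force: 66.3
```

```bash
python3 -c "
from h import *
state()"
```

```text
F [-0.15 -0.    0.07] sd [0.35 0.34 0.48] T [0.47994 0.15792 0.27361] rot [ 3.1416e+00 -1.0000e-04  1.2373e+00] t 14.3
```

>>> jog_arm(deltas=[{"ax":0,"ay":0,"az":0,"dx":0,"dy":0,"dz":0.001,"gripper":-1},{"ax":0,"ay":0,"az":0,"dx":0,"dy":0,"dz":0.001,"gripper":-1},{"ax":0,"ay":0,"az":0,"dx":0,"dy":0,"dz":0.001,"gripper":-1},{"ax":0,"ay":0,"az":0,"dx":0,"dy":0,"dz":0,"gripper":-1},{"ax":0,"ay":0,"az":0,"dx":0,"dy":0,"dz":0,"gripper":-1}])

```text
clock: 14.8
tcp_pos: [0.48, 0.158, 0.2731]
tool_rot: [3.141, -0.0, 1.237]
contact_force: [0.5, -0.2, 1.3]
grip_width: 0.009
grasp_force: 66.5
```

```bash
python3 -c "
from h import *
state()
im=manip.get_image('wrist');s=manip.get_image('scene');cv2.imwrite('pics/w5.png',im);cv2.imwrite('pics/s5.png',s)
b=cv2.resize(im[160:280,285:365],None,fx=5,fy=5,interpolation=3)
d=cv2.resize(s[240:300,320:365],None,fx=8,fy=8,interpolation=3)
m=np.zeros((600,800,3),np.uint8);m[:600,:400]=b;m[:480,405:765]=d;cv2.imwrite('pics/m5.png',m)"
```

```text
F [-0.16 -0.34  1.25] sd [0.42 0.27 0.3 ] T [0.48001 0.158   0.27313] rot [ 3.1414e+00 -2.0000e-04  1.2373e+00] t 14.95
```

View pics/m5.png

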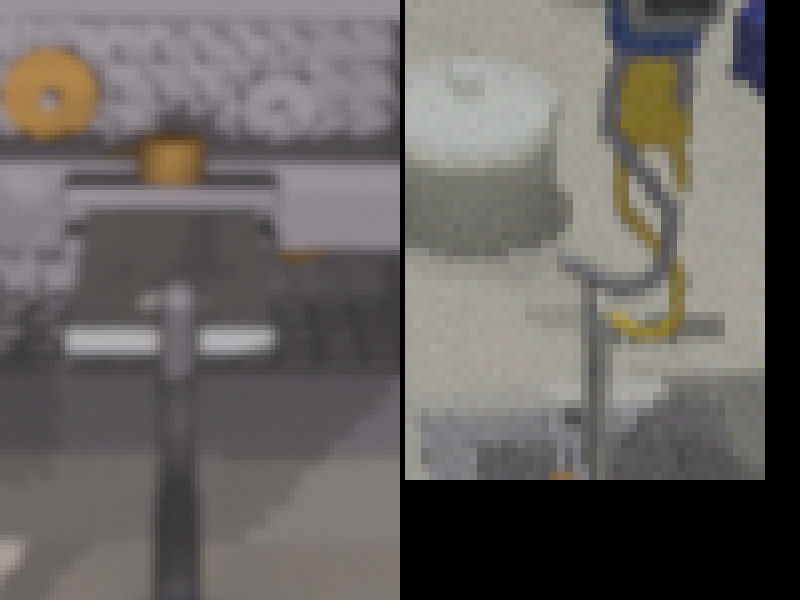

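The picture confirms contact. The tip at crop (178,293) lies about 7 mm past the handle's top edge (columns 65–275, so centre 170), and Fz has risen 1.7 N. The tip is about 0.8 mm too far to tool +y. I'll back off, drop to hole level and line up on the 30° path.

>>> jog_arm(deltas=[{"ax":0,"ay":0,"az":0,"dx":0,"dy":0,"dz":-0.02,"gripper":-1},{"ax":0,"ay":0,"az":0,"dx":-0.045,"dy":-0.004,"dz":0,"gripper":-1},{"ax":0,"ay":0,"az":0,"dx":-0.045,"dy":0,"dz":0,"gripper":-1},{"ax":0,"ay":0,"az":0,"dx":0,"dy":0,"dz":0,"gripper":-1},{"ax":0,"ay":0,"az":0,"dx":0,"dy":0,"dz":0.037,"gripper":-1}])

```text
clock: 15.55
tcp_pos: [0.4739, 0.1407, 0.2702]
tool_rot: [3.139, -0.001, 1.236]
contact_force: [0.5, -0.4, -0.5]
grip_width: 0.0087
grasp_force: 66.4
```

>>> jog_arm(deltas=[{"ax":0,"ay":0,"az":0,"dx":0,"dy":0,"dz":0.05,"gripper":-1},{"ax":0,"ay":0,"az":0,"dx":0,"dy":0,"dz":0.05,"gripper":-1},{"ax":0,"ay":0,"az":0,"dx":0,"dy":0,"dz":0,"gripper":-1},{"ax":0,"ay":0,"az":0,"dx":0,"dy":0,"dz":0,"gripper":-1},{"ax":0,"ay":0,"az":0,"dx":0,"dy":0,"dz":0,"gripper":-1}])

```text
clock: 16.05
tcp_pos: [0.4734, 0.1415, 0.2497]
tool_rot: [3.142, -0.0, 1.238]
contact_force: [0.4, 0.7, -0.6]
grip_width: 0.0092
grasp_force: 66.4
```

```bash
python3 -c "
from h import *
state()
im=manip.get_image('wrist');cv2.imwrite('pics/w6.png',im);g=im.mean(2)
for r in range(225,262,3): print(r,[int(v) for v in g[r,292:350:2]])
"
```

```text
F [ 0.04  0.16 -0.69] sd [0.48 0.53 0.43] T [0.47355 0.14145 0.24989] rot [ 3.1408e+00 -5.0000e-04  1.2374e+00] t 16.2
225 [139, 138, 133, 129, 131, 134, 138, 139, 137, 131, 121, 107, 90, 98, 109, 101, 82, 84, 85, 84, 85, 84, 84, 85, 85, 84, 84, 85, 84]
228 [138, 137, 132, 130, 131, 134, 127, 103, 93, 88, 86, 86, 82, 97, 108, 101, 81, 84, 86, 85, 85, 85, 85, 86, 85, 85, 85, 85, 85]
231 [128, 128, 128, 128, 126, 127, 112, 89, 85, 85, 84, 84, 80, 95, 106, 101, 81, 84, 85, 84, 84, 85, 85, 85, 86, 86, 85, 86, 86]
234 [129, 130, 129, 128, 104, 79, 77, 82, 86, 86, 87, 86, 76, 70, 83, 92, 83, 86, 86, 88, 87, 86, 87, 87, 87, 87, 87, 86, 86]
237 [132, 125, 106, 96, 89, 83, 81, 84, 90, 91, 92, 92, 79, 70, 76, 75, 83, 91, 92, 91, 92, 92, 91, 92, 91, 92, 93, 92, 93]
240 [144, 133, 111, 91, 92, 91, 95, 101, 103, 103, 103, 103, 92, 77, 82, 80, 92, 102, 102, 101, 101, 100, 101, 102, 102, 102, 102, 103, 103]
243 [94, 93, 92, 91, 92, 92, 93, 100, 103, 103, 102, 103, 92, 80, 89, 84, 91, 102, 102, 101, 101, 100, 101, 101, 101, 102, 103, 102, 102]
246 [93, 92, 92, 93, 91, 93, 92, 95, 102, 103, 103, 103, 92, 78, 86, 83, 93, 102, 102, 101, 101, 101, 101, 102, 101, 102, 102, 102, 102]
249 [93, 92, 92, 92, 91, 91, 95, 100, 102, 103, 103, 102, 91, 73, 78, 75, 91, 103, 102, 103, 101, 102, 102, 102, 102, 103, 102, 102, 102]
252 [93, 93, 93, 92, 91, 92, 92, 99, 103, 103, 103, 103, 88, 69, 71, 69, 88, 101, 102, 102, 102, 102, 103, 103, 103, 103, 102, 102, 102]
255 [98, 94, 93, 93, 92, 92, 92, 94, 101, 102, 103, 102, 84, 62, 63, 63, 88, 102, 103, 104, 104, 104, 104, 104, 104, 104, 104, 103, 103]
258 [135, 103, 98, 97, 97, 97, 95, 95, 95, 97, 97, 101, 81, 58, 58, 60, 83, 114, 116, 116, 115, 114, 113, 113, 113, 113, 114, 115, 115]
261 [132, 102, 98, 98, 98, 97, 96, 96, 96, 96, 100, 106, 78, 57, 59, 59, 78, 114, 117, 117, 115, 114, 113, 113, 113, 114, 115, 117, 116]
```

```bash
python3 -c "
from h import *
g=cv2.imread('pics/w6.png').mean(2)
for r in range(160,224):
    x=np.where(g[r,285:360]>155)[0]+285
    if len(x)>25: print(r,x[0],x[-1],len(x),(x[0]+x[-1])/2)
for r in range(206,226,3): print(r,[int(v) for v in g[r,308:332]])
"
```

```text
205 297 342 46 319.5
206 297 342 46 319.5
207 297 342 46 319.5
208 299 342 44 320.5
206 [179, 179, 179, 178, 179, 179, 178, 179, 179, 179, 178, 179, 178, 178, 179, 178, 179, 179, 179, 178, 179, 178, 179, 179]
209 [136, 137, 137, 136, 136, 136, 134, 134, 134, 133, 134, 136, 137, 138, 137, 135, 133, 133, 133, 135, 135, 136, 136, 136]
212 [87, 96, 100, 98, 92, 84, 75, 70, 76, 86, 95, 101, 101, 99, 91, 78, 66, 67, 76, 87, 96, 100, 101, 97]
215 [97, 98, 94, 88, 81, 75, 71, 73, 84, 89, 90, 89, 86, 79, 72, 65, 61, 64, 74, 84, 88, 87, 90, 95]
218 [100, 106, 107, 107, 105, 103, 105, 103, 96, 100, 112, 123, 127, 122, 111, 96, 82, 75, 78, 88, 97, 99, 98, 95]
221 [137, 138, 137, 137, 137, 137, 137, 132, 117, 107, 111, 118, 124, 121, 108, 94, 85, 82, 83, 87, 89, 88, 85, 85]
224 [138, 138, 137, 135, 134, 131, 125, 116, 104, 96, 99, 106, 108, 107, 100, 90, 83, 82, 83, 84, 84, 84, 84, 84]
```

>>> jog_arm(deltas=[{"ax":0,"ay":0,"az":0,"dx":0.005,"dy":0,"dz":-0.003,"gripper":-1},{"ax":0,"ay":0,"az":0,"dx":0.005,"dy":0,"dz":-0.003,"gripper":-1},{"ax":0,"ay":0,"az":0,"dx":0.005,"dy":0,"dz":-0.003,"gripper":-1},{"ax":0,"ay":0,"az":0,"dx":0.005,"dy":0,"dz":-0.003,"gripper":-1},{"ax":0,"ay":0,"az":0,"dx":0.005,"dy":0,"dz":-0.003,"gripper":-1}])

```text
clock: 16.75
tcp_pos: [0.4749, 0.146, 0.2527]
tool_rot: [3.142, -0.0, 1.237]
contact_force: [-0.2, 0.2, 0.3]
grip_width: 0.0094
grasp_force: 66.4
```

```bash
python3 -c "
from h import *
state()"
```

```text
F [ 0.46  0.02 -0.35] sd [0.53 0.55 0.71] T [0.47499 0.1461  0.25271] rot [ 3.1415e+00 -2.0000e-04  1.2375e+00] t 16.9
```

>>> jog_arm(deltas=[{"ax":0,"ay":0,"az":0,"dx":0.002,"dy":0,"dz":-0.0012,"gripper":-1},{"ax":0,"ay":0,"az":0,"dx":0.002,"dy":0,"dz":-0.0012,"gripper":-1},{"ax":0,"ay":0,"az":0,"dx":0.002,"dy":0,"dz":-0.0012,"gripper":-1},{"ax":0,"ay":0,"az":0,"dx":0.002,"dy":0,"dz":-0.0012,"gripper":-1},{"ax":0,"ay":0,"az":0,"dx":0.002,"dy":0,"dz":-0.0012,"gripper":-1}])

```text
clock: 17.4
tcp_pos: [0.4756, 0.1478, 0.2538]
tool_rot: [3.142, -0.0, 1.237]
contact_force: [-0.3, -0.1, -0.5]
grip_width: 0.0093
grasp_force: 66.4
```

```bash
python3 -c "
from h import *
state()"
```

```text
F [-0.45 -0.11 -0.42] sd [0.13 0.15 0.18] T [0.4756  0.14786 0.25383] rot [ 3.1416e+00 -1.0000e-04  1.2374e+00] t 17.55
```

>>> jog_arm(deltas=[{"ax":0,"ay":0,"az":0,"dx":0.0015,"dy":0,"dz":-0.0009,"gripper":-1},{"ax":0,"ay":0,"az":0,"dx":0.0015,"dy":0,"dz":-0.0009,"gripper":-1},{"ax":0,"ay":0,"az":0,"dx":0.0015,"dy":0,"dz":-0.0009,"gripper":-1},{"ax":0,"ay":0,"az":0,"dx":0.0015,"dy":0,"dz":-0.0009,"gripper":-1},{"ax":0,"ay":0,"az":0,"dx":0.0015,"dy":0,"dz":-0.0009,"gripper":-1}])

```text
clock: 18.05
tcp_pos: [0.4761, 0.1492, 0.2547]
tool_rot: [-3.142, -0.0, 1.237]
contact_force: [-0.1, -0.2, -0.8]
grip_width: 0.0093
grasp_force: 66.4
```

```bash
python3 -c "
from h import *
state(3)"
```

```text
F [ 0.23  0.18 -0.68] sd [0.25 0.3  0.28] T [0.47608 0.14926 0.25473] rot [ 3.1415e+00 -1.0000e-04  1.2374e+00] t 18.15
```

>>> jog_arm(deltas=[{"ax":0,"ay":0,"az":0,"dx":0.0015,"dy":0,"dz":-0.0009,"gripper":-1},{"ax":0,"ay":0,"az":0,"dx":0.0015,"dy":0,"dz":-0.0009,"gripper":-1},{"ax":0,"ay":0,"az":0,"dx":0.0015,"dy":0,"dz":-0.0009,"gripper":-1},{"ax":0,"ay":0,"az":0,"dx":0,"dy":0,"dz":0,"gripper":-1},{"ax":0,"ay":0,"az":0,"dx":0,"dy":0,"dz":0,"gripper":-1}])

```text
clock: 18.65
tcp_pos: [0.4764, 0.1501, 0.2552]
tool_rot: [3.142, -0.0, 1.237]
contact_force: [0.3, -0.5, -0.5]
grip_width: 0.0091
grasp_force: 66.4
```

```bash
python3 -c "
from h import *
state(3)"
```

```text
F [ 0.23 -0.03 -0.36] sd [0.25 0.67 0.35] T [0.47635 0.15004 0.25523] rot [-3.1416 -0.      1.2373] t 18.75
```

>>> jog_arm(deltas=[{"ax":0,"ay":0,"az":0,"dx":0.0015,"dy":0,"dz":-0.0009,"gripper":-1},{"ax":0,"ay":0,"az":0,"dx":0.0015,"dy":0,"dz":-0.0009,"gripper":-1},{"ax":0,"ay":0,"az":0,"dx":0.0015,"dy":0,"dz":-0.0009,"gripper":-1},{"ax":0,"ay":0,"az":0,"dx":0.0015,"dy":0,"dz":-0.0009,"gripper":-1},{"ax":0,"ay":0,"az":0,"dx":0,"dy":0,"dz":0,"gripper":-1}])

```text
clock: 19.25
tcp_pos: [0.4768, 0.1513, 0.256]
tool_rot: [3.142, -0.0, 1.237]
contact_force: [-0.9, -0.2, -0.6]
grip_width: 0.0094
grasp_force: 66.4
```

```bash
python3 -c "
from h import *
state(3)"
```

```text
F [-0.08  0.1  -0.7 ] sd [0.6  0.4  0.12] T [0.47677 0.15122 0.25597] rot [ 3.1416 -0.      1.2373] t 19.35
```

>>> jog_arm(deltas=[{"ax":0,"ay":0,"az":0,"dx":0.0015,"dy":0,"dz":-0.0009,"gripper":-1},{"ax":0,"ay":0,"az":0,"dx":0.0015,"dy":0,"dz":-0.0009,"gripper":-1},{"ax":0,"ay":0,"az":0,"dx":0.0015,"dy":0,"dz":-0.0009,"gripper":-1},{"ax":0,"ay":0,"az":0,"dx":0,"dy":0,"dz":0,"gripper":-1},{"ax":0,"ay":0,"az":0,"dx":0,"dy":0,"dz":0,"gripper":-1}])

```text
clock: 19.85
tcp_pos: [0.477, 0.152, 0.2565]
tool_rot: [3.142, -0.0, 1.237]
contact_force: [1.0, -0.3, -0.4]
grip_width: 0.0092
grasp_force: 66.4
```

```bash
python3 -c "
from h import *
state(3)
g=manip.get_image('wrist');cv2.imwrite('pics/w7.png',g);g=g.mean(2)
for r in range(196,240):
    x=np.where(g[r,285:360]>155)[0]+285
    if len(x)>20: print(r,x[0],x[-1],len(x),(x[0]+x[-1])/2)
print([int(v) for v in g[180:260:2,318:323].mean(1)])
"
```

```text
F [ 0.37 -0.03 -0.43] sd [0.5  0.2  0.01] T [0.47704 0.15204 0.25649] rot [-3.1416 -0.      1.2373] t 19.95
224 299 342 44 320.5
225 299 342 44 320.5
226 299 342 44 320.5
[73, 63, 105, 115, 112, 108, 109, 141, 131, 94, 82, 81, 81, 81, 81, 78, 79, 96, 107, 96, 82, 112, 170, 175, 131, 105, 103, 98, 78, 76, 80, 83, 84, 84, 79, 74, 70, 65, 60, 58]
```

>>> jog_arm(deltas=[{"ax":0,"ay":0,"az":0,"dx":0.002,"dy":0,"dz":-0.0012,"gripper":-1},{"ax":0,"ay":0,"az":0,"dx":0.002,"dy":0,"dz":-0.0012,"gripper":-1},{"ax":0,"ay":0,"az":0,"dx":0.002,"dy":0,"dz":-0.0012,"gripper":-1},{"ax":0,"ay":0,"az":0,"dx":0.002,"dy":0,"dz":-0.0012,"gripper":-1},{"ax":0,"ay":0,"az":0,"dx":0.002,"dy":0,"dz":-0.0012,"gripper":-1}])

```text
clock: 20.5
tcp_pos: [0.4777, 0.154, 0.2577]
tool_rot: [3.142, -0.0, 1.237]
contact_force: [-0.1, -0.8, 0.0]
grip_width: 0.009
grasp_force: 66.4
```

```bash
python3 -c "
from h import *
state(3)"
```

```text
F [ 0.03 -0.28 -0.32] sd [0.15 0.38 0.28] T [0.47774 0.15402 0.25775] rot [ 3.1415e+00 -1.0000e-04  1.2374e+00] t 20.6
```

>>> jog_arm(deltas=[{"ax":0,"ay":0,"az":0,"dx":0.002,"dy":0,"dz":-0.0012,"gripper":-1},{"ax":0,"ay":0,"az":0,"dx":0.002,"dy":0,"dz":-0.0012,"gripper":-1},{"ax":0,"ay":0,"az":0,"dx":0.002,"dy":0,"dz":-0.0012,"gripper":-1},{"ax":0,"ay":0,"az":0,"dx":0.002,"dy":0,"dz":-0.0012,"gripper":-1},{"ax":0,"ay":0,"az":0,"dx":0,"dy":0,"dz":0,"gripper":-1}])

```text
clock: 21.1
tcp_pos: [0.4783, 0.1555, 0.2587]
tool_rot: [3.141, -0.0, 1.237]
contact_force: [-0.7, -0.3, -1.4]
grip_width: 0.0091
grasp_force: 66.4
```

```bash
python3 -c "
from h import *
state(3)"
```

```text
F [-0.13 -0.21 -0.94] sd [0.45 0.38 0.34] T [0.47824 0.15549 0.25868] rot [-3.1416  0.      1.2374] t 21.2
```

>>> jog_arm(deltas=[{"ax":0,"ay":0,"az":0,"dx":0.002,"dy":0,"dz":-0.001,"gripper":-1},{"ax":0,"ay":0,"az":0,"dx":0.002,"dy":0,"dz":-0.001,"gripper":-1},{"ax":0,"ay":0,"az":0,"dx":0.002,"dy":0,"dz":-0.001,"gripper":-1},{"ax":0,"ay":0,"az":0,"dx":0.002,"dy":0,"dz":-0.001,"gripper":-1},{"ax":0,"ay":0,"az":0,"dx":0.002,"dy":0,"dz":-0.001,"gripper":-1}])

```text
clock: 21.7
tcp_pos: [0.4789, 0.1574, 0.2597]
tool_rot: [-3.142, -0.0, 1.237]
contact_force: [-0.5, 0.0, -0.8]
grip_width: 0.0092
grasp_force: 66.4
```

```bash
python3 -c "
from h import *
state(3)"
```

```text
F [-0.3  -0.33 -0.67] sd [0.57 0.35 0.08] T [0.47891 0.15743 0.25969] rot [ 3.1415e+00 -1.0000e-04  1.2375e+00] t 21.8
```

>>> jog_arm(deltas=[{"ax":0,"ay":0,"az":0,"dx":0.002,"dy":0,"dz":-0.001,"gripper":-1},{"ax":0,"ay":0,"az":0,"dx":0.002,"dy":0,"dz":-0.001,"gripper":-1},{"ax":0,"ay":0,"az":0,"dx":0.002,"dy":0,"dz":-0.001,"gripper":-1},{"ax":0,"ay":0,"az":0,"dx":0.002,"dy":0,"dz":-0.001,"gripper":-1},{"ax":0,"ay":0,"az":0,"dx":0,"dy":0,"dz":0,"gripper":-1}])

```text
clock: 22.3
tcp_pos: [0.4794, 0.159, 0.2605]
tool_rot: [3.142, -0.0, 1.237]
contact_force: [-0.2, 0.2, 0.3]
grip_width: 0.009
grasp_force: 66.4
```

```bash
python3 -c "
from h import *
state(3)"
```

```text
F [-0.52  0.21  0.26] sd [0.27 0.06 0.3 ] T [0.47942 0.1589  0.26047] rot [ 3.1416 -0.      1.2374] t 22.4
```

>>> jog_arm(deltas=[{"ax":0,"ay":0,"az":0,"dx":0.002,"dy":0,"dz":-0.0018,"gripper":-1},{"ax":0,"ay":0,"az":0,"dx":0.002,"dy":0,"dz":-0.0014,"gripper":-1},{"ax":0,"ay":0,"az":0,"dx":0.002,"dy":0,"dz":-0.0012,"gripper":-1},{"ax":0,"ay":0,"az":0,"dx":0.002,"dy":0,"dz":-0.0012,"gripper":-1},{"ax":0,"ay":0,"az":0,"dx":0,"dy":0,"dz":0,"gripper":-1}])

```text
clock: 22.9
tcp_pos: [0.48, 0.1605, 0.2616]
tool_rot: [3.141, -0.0, 1.237]
contact_force: [-0.5, 0.6, -0.1]
grip_width: 0.0093
grasp_force: 66.4
```

```bash
python3 -c "
from h import *
state(3)"
```

```text
F [-0.16  0.77 -0.19] sd [0.62 0.41 0.48] T [0.47995 0.16041 0.2616 ] rot [-3.1416e+00 -1.0000e-04  1.2374e+00] t 23.0
```

>>> jog_arm(deltas=[{"ax":0,"ay":0,"az":0,"dx":0.002,"dy":0,"dz":-0.0012,"gripper":-1},{"ax":0,"ay":0,"az":0,"dx":0.002,"dy":0,"dz":-0.0012,"gripper":-1},{"ax":0,"ay":0,"az":0,"dx":0.002,"dy":0,"dz":-0.0012,"gripper":-1},{"ax":0,"ay":0,"az":0,"dx":0.002,"dy":0,"dz":-0.001,"gripper":-1},{"ax":0,"ay":0,"az":0,"dx":0,"dy":0,"dz":0,"gripper":-1}])

```text
clock: 23.5
tcp_pos: [0.4805, 0.162, 0.2626]
tool_rot: [3.141, -0.0, 1.237]
contact_force: [0.1, -0.3, -0.1]
grip_width: 0.0091
grasp_force: 66.4
```

```bash
python3 -c "
from h import *
state(3)"
```

```text
F [-0.04 -0.41 -0.07] sd [0.09 0.14 0.07] T [0.48045 0.16192 0.26251] rot [-3.1415  0.      1.2374] t 23.6
```

>>> jog_arm(deltas=[{"ax":0,"ay":0,"az":0,"dx":0.0025,"dy":0,"dz":-0.001,"gripper":-1},{"ax":0,"ay":0,"az":0,"dx":0.0025,"dy":0,"dz":-0.001,"gripper":-1},{"ax":0,"ay":0,"az":0,"dx":0.0025,"dy":0,"dz":-0.001,"gripper":-1},{"ax":0,"ay":0,"az":0,"dx":0.0025,"dy":0,"dz":-0.001,"gripper":-1},{"ax":0,"ay":0,"az":0,"dx":0,"dy":0,"dz":0,"gripper":-1}])

```text
clock: 24.1
tcp_pos: [0.4811, 0.1639, 0.2634]
tool_rot: [3.142, -0.0, 1.238]
contact_force: [0.4, 0.8, 0.1]
grip_width: 0.0092
grasp_force: 66.4
```

```bash
python3 -c "
from h import *
state(3)"
```

```text
F [0.13 0.09 0.25] sd [0.2  0.57 0.13] T [0.48112 0.16384 0.26333] rot [-3.1416 -0.      1.2374] t 24.2
```

>>> jog_arm(deltas=[{"ax":0,"ay":0,"az":0,"dx":0,"dy":0,"dz":-0.002,"gripper":-1},{"ax":0,"ay":0,"az":0,"dx":0,"dy":0,"dz":-0.002,"gripper":-1},{"ax":0,"ay":0,"az":0,"dx":0,"dy":0,"dz":-0.002,"gripper":-1},{"ax":0,"ay":0,"az":0,"dx":0,"dy":0,"dz":-0.002,"gripper":-1},{"ax":0,"ay":0,"az":0,"dx":0,"dy":0,"dz":0,"gripper":-1}])

```text
clock: 24.7
tcp_pos: [0.4812, 0.1638, 0.265]
tool_rot: [3.141, -0.0, 1.237]
contact_force: [-0.5, 0.5, -0.5]
grip_width: 0.0091
grasp_force: 66.4
```

```bash
python3 -c "
from h import *
state(3)"
```

```text
F [-0.02  0.21 -0.45] sd [0.68 0.33 0.29] T [0.48114 0.16376 0.26495] rot [ 3.1415 -0.      1.2373] t 24.8
```

>>> jog_arm(deltas=[{"ax":0,"ay":0,"az":0,"dx":0,"dy":0,"dz":-0.002,"gripper":-1},{"ax":0,"ay":0,"az":0,"dx":0,"dy":0,"dz":-0.002,"gripper":-1},{"ax":0,"ay":0,"az":0,"dx":0,"dy":0,"dz":-0.002,"gripper":-1},{"ax":0,"ay":0,"az":0,"dx":0,"dy":0,"dz":-0.002,"gripper":-1},{"ax":0,"ay":0,"az":0,"dx":0,"dy":0,"dz":0,"gripper":-1}])

```text
clock: 25.3
tcp_pos: [0.4808, 0.1636, 0.2661]
tool_rot: [-3.141, 0.0, 1.237]
contact_force: [0.0, 0.6, -2.6]
grip_width: 0.009
grasp_force: 66.0
```

```bash
python3 -c "
from h import *
state(3)"
```

```text
F [-0.05  0.18 -3.08] sd [0.07 0.27 0.33] T [0.48081 0.16362 0.26609] rot [-3.1409e+00  4.0000e-04  1.2373e+00] t 25.4
```

>>> jog_arm(deltas=[{"ax":0,"ay":0,"az":0,"dx":0,"dy":0,"dz":-0.002,"gripper":-1},{"ax":0,"ay":0,"az":0,"dx":0,"dy":0,"dz":-0.002,"gripper":-1},{"ax":0,"ay":0,"az":0,"dx":0,"dy":0,"dz":-0.002,"gripper":-1},{"ax":0,"ay":0,"az":0,"dx":0,"dy":0,"dz":-0.002,"gripper":-1},{"ax":0,"ay":0,"az":0,"dx":0,"dy":0,"dz":0,"gripper":-1}])

```text
clock: 25.9
tcp_pos: [0.4811, 0.1637, 0.2681]
tool_rot: [3.142, 0.0, 1.237]
contact_force: [-0.2, -0.8, -3.7]
grip_width: 0.009
grasp_force: 65.9
```

```bash
python3 -c "
from h import *
state(3)"
```

```text
F [-0.42 -0.41 -3.45] sd [0.3  0.43 0.21] T [0.4811  0.16374 0.26812] rot [3.1416 0.     1.2374] t 26.0
```

>>> jog_arm(deltas=[{"ax":0,"ay":0,"az":0,"dx":0,"dy":0,"dz":-0.008,"gripper":-1},{"ax":0,"ay":0,"az":0,"dx":0,"dy":0,"dz":-0.01,"gripper":-1},{"ax":0,"ay":0,"az":0,"dx":0,"dy":0,"dz":-0.01,"gripper":-1},{"ax":0,"ay":0,"az":0,"dx":0,"dy":0,"dz":-0.01,"gripper":-1},{"ax":0,"ay":0,"az":0,"dx":0,"dy":0,"dz":-0.008,"gripper":-1}])

```text
clock: 26.5
tcp_pos: [0.4812, 0.1638, 0.2776]
tool_rot: [3.141, -0.0, 1.237]
contact_force: [-0.3, 1.0, -3.4]
grip_width: 0.009
grasp_force: 65.9
```

```bash
python3 -c "
from h import *
state(3)"
```

```text
F [ 0.44  0.31 -3.28] sd [0.5  0.52 0.11] T [0.48126 0.16384 0.2777 ] rot [ 3.1410e+00 -3.0000e-04  1.2373e+00] t 26.6
```

>>> jog_arm(deltas=[{"ax":0,"ay":0,"az":0,"dx":0,"dy":0,"dz":-0.01,"gripper":-1},{"ax":0,"ay":0,"az":0,"dx":0,"dy":0,"dz":-0.02,"gripper":-1},{"ax":0,"ay":0,"az":0,"dx":0,"dy":0,"dz":-0.02,"gripper":-1},{"ax":0,"ay":0,"az":0,"dx":0,"dy":0,"dz":-0.02,"gripper":-1},{"ax":0,"ay":0,"az":0,"dx":0,"dy":0,"dz":-0.02,"gripper":-1}])

```text
clock: 27.1
tcp_pos: [0.4812, 0.1638, 0.2958]
tool_rot: [3.141, -0.0, 1.237]
contact_force: [1.3, -0.1, -3.8]
grip_width: 0.0094
grasp_force: 65.9
```

>>> jog_arm(deltas=[{"ax":0,"ay":0,"az":0,"dx":0,"dy":0,"dz":-0.03,"gripper":-1},{"ax":0,"ay":0,"az":0,"dx":0,"dy":0,"dz":-0.03,"gripper":-1},{"ax":0,"ay":0,"az":0,"dx":0,"dy":0,"dz":-0.03,"gripper":-1},{"ax":0,"ay":0,"az":0,"dx":0,"dy":0,"dz":-0.03,"gripper":-1},{"ax":0,"ay":0,"az":0,"dx":0,"dy":0,"dz":-0.02,"gripper":-1}])

```text
clock: 27.6
tcp_pos: [0.4813, 0.1639, 0.3241]
tool_rot: [3.141, -0.0, 1.237]
contact_force: [0.4, 0.4, -4.2]
grip_width: 0.0093
grasp_force: 65.9
```

```bash
python3 - <<'E'
from h import *
state(3)
im=manip.get_image('wrist');s=manip.get_image('scene');cv2.imwrite('pics/w8.png',im);cv2.imwrite('pics/s8.png',s)
b=cv2.resize(im[100:400,240:400],None,fx=2,fy=2,interpolation=3)
d=cv2.resize(s[150:300,300:400],None,fx=4,fy=4,interpolation=3)
m=np.zeros((600,800,3),np.uint8);m[:600,:320]=b;m[:600,380:780]=d;cv2.imwrite('pics/m8.png',m)
E
```

```text
F [ 0.21  0.5  -3.89] sd [0.28 0.15 0.49] T [0.48147 0.16395 0.32428] rot [ 3.1402e+00 -8.0000e-04  1.2373e+00] t 27.7
```

View pics/m8.png

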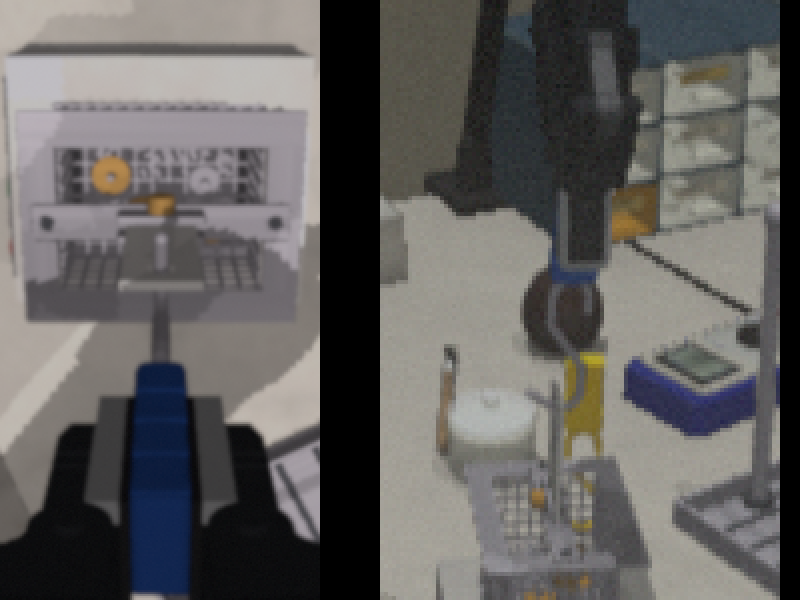

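The picture shows the basket hanging level on the hook and clear of the cleaner, with the hook through the handle's hole. Next I'll turn gently to the rack's heading and carry it over.

>>> jog_arm(deltas=[{"ax":0,"ay":0,"az":-0.008,"dx":0,"dy":0,"dz":0,"gripper":-1},{"ax":0,"ay":0,"az":-0.016,"dx":0,"dy":0,"dz":0,"gripper":-1},{"ax":0,"ay":0,"az":-0.018,"dx":0,"dy":0,"dz":0,"gripper":-1},{"ax":0,"ay":0,"az":-0.018,"dx":0,"dy":0,"dz":0,"gripper":-1},{"ax":0,"ay":0,"az":-0.018,"dx":0,"dy":0,"dz":0,"gripper":-1}])

```text
clock: 28.3
tcp_pos: [0.4809, 0.1636, 0.3228]
tool_rot: [-3.141, 0.0, 1.486]
contact_force: [0.4, 0.2, -3.6]
grip_width: 0.0087
grasp_force: 65.9
```

>>> jog_arm(deltas=[{"ax":0,"ay":0,"az":-0.018,"dx":0,"dy":0,"dz":0,"gripper":-1},{"ax":0,"ay":0,"az":-0.018,"dx":0,"dy":0,"dz":0,"gripper":-1},{"ax":0,"ay":0,"az":-0.018,"dx":0,"dy":0,"dz":0,"gripper":-1},{"ax":0,"ay":0,"az":-0.013,"dx":0,"dy":0,"dz":0,"gripper":-1},{"ax":0,"ay":0,"az":-0.007,"dx":0,"dy":0,"dz":0,"gripper":-1}])

```text
clock: 28.8
tcp_pos: [0.4809, 0.1636, 0.3229]
tool_rot: [-3.141, -0.0, 1.717]
contact_force: [-0.3, 0.1, -3.6]
grip_width: 0.0092
grasp_force: 65.9
```

>>> jog_arm(deltas=[{"ax":0,"ay":0,"az":0,"dx":-0.015,"dy":0,"dz":0,"gripper":-1},{"ax":0,"ay":0,"az":0,"dx":-0.03,"dy":0,"dz":0,"gripper":-1},{"ax":0,"ay":0,"az":0,"dx":-0.045,"dy":0,"dz":0,"gripper":-1},{"ax":0,"ay":0,"az":0,"dx":-0.051,"dy":0.0024,"dz":0,"gripper":-1},{"ax":0,"ay":0,"az":0,"dx":-0.051,"dy":0.0024,"dz":0,"gripper":-1}])

```text
clock: 29.3
tcp_pos: [0.4878, 0.1244, 0.3233]
tool_rot: [-3.142, 0.001, 1.714]
contact_force: [-0.1, -0.3, -3.5]
grip_width: 0.0091
grasp_force: 65.9
```

>>> jog_arm(deltas=[{"ax":0,"ay":0,"az":0,"dx":-0.051,"dy":0.0024,"dz":0,"gripper":-1},{"ax":0,"ay":0,"az":0,"dx":-0.051,"dy":0.0024,"dz":0,"gripper":-1},{"ax":0,"ay":0,"az":0,"dx":-0.051,"dy":0.0024,"dz":0,"gripper":-1},{"ax":0,"ay":0,"az":0,"dx":-0.051,"dy":0.0024,"dz":0,"gripper":-1},{"ax":0,"ay":0,"az":0,"dx":-0.051,"dy":0.0024,"dz":0,"gripper":-1}])

```text
clock: 29.8
tcp_pos: [0.4974, 0.075, 0.3233]
tool_rot: [3.142, -0.0, 1.715]
contact_force: [-0.4, 0.1, -3.2]
grip_width: 0.0091
grasp_force: 65.9
```

>>> jog_arm(deltas=[{"ax":0,"ay":0,"az":0,"dx":-0.051,"dy":0.0024,"dz":0,"gripper":-1},{"ax":0,"ay":0,"az":0,"dx":-0.051,"dy":0.0024,"dz":0,"gripper":-1},{"ax":0,"ay":0,"az":0,"dx":-0.051,"dy":0.0024,"dz":0,"gripper":-1},{"ax":0,"ay":0,"az":0,"dx":-0.045,"dy":0.0024,"dz":0,"gripper":-1},{"ax":0,"ay":0,"az":0,"dx":-0.03,"dy":0.0024,"dz":0,"gripper":-1}])

```text
clock: 30.3
tcp_pos: [0.5064, 0.0298, 0.3232]
tool_rot: [-3.142, 0.0, 1.714]
contact_force: [0.1, 0.2, -3.5]
grip_width: 0.0087
grasp_force: 65.9
```

```bash
python3 -c "
from h import *
state(3)"
```

```text
F [ 0.25 -0.41 -3.38] sd [0.25 0.61 0.14] T [0.50648 0.02938 0.32319] rot [-3.1414e+00  3.0000e-04  1.7128e+00] t 30.4
```

>>> jog_arm(deltas=[{"ax":0,"ay":0,"az":0,"dx":0,"dy":0,"dz":0.02,"gripper":-1},{"ax":0,"ay":0,"az":0,"dx":0,"dy":0,"dz":0.04,"gripper":-1},{"ax":0,"ay":0,"az":0,"dx":0,"dy":0,"dz":0.04,"gripper":-1},{"ax":0,"ay":0,"az":0,"dx":0,"dy":0,"dz":0.04,"gripper":-1},{"ax":0,"ay":0,"az":0,"dx":0,"dy":0,"dz":0.031,"gripper":-1}])

```text
clock: 30.9
tcp_pos: [0.5056, 0.0311, 0.2878]
tool_rot: [-3.14, -0.0, 1.716]
contact_force: [0.5, -0.6, -4.5]
grip_width: 0.0095
grasp_force: 65.9
```

```bash
python3 -c "
from h import *
state(3)"
```

```text
F [ 0.15 -0.1  -3.97] sd [0.23 0.45 0.91] T [0.50533 0.03092 0.28739] rot [-3.1386e+00 -4.0000e-04  1.7152e+00] t 31.0
```

>>> jog_arm(deltas=[{"ax":0,"ay":0,"az":0,"dx":-0.015,"dy":0,"dz":0,"gripper":-1},{"ax":0,"ay":0,"az":0,"dx":-0.03,"dy":0,"dz":0,"gripper":-1},{"ax":0,"ay":0,"az":0,"dx":-0.045,"dy":0,"dz":0,"gripper":-1},{"ax":0,"ay":0,"az":0,"dx":-0.045,"dy":0,"dz":0,"gripper":-1},{"ax":0,"ay":0,"az":0,"dx":-0.03,"dy":0,"dz":0,"gripper":-1}])

```text
clock: 31.5
tcp_pos: [0.5112, -0.0037, 0.2892]
tool_rot: [3.141, 0.001, 1.713]
contact_force: [-0.7, -0.1, -3.7]
grip_width: 0.0092
grasp_force: 65.8
```

```bash
python3 -c "
from h import *
state(3)"
```

```text
F [-0.18 -0.94 -3.66] sd [0.55 0.78 0.15] T [ 0.51124 -0.00419  0.28914] rot [-3.1414e+00  1.2000e-03  1.7116e+00] t 31.6
```

>>> jog_arm(deltas=[{"ax":0,"ay":0,"az":0,"dx":0,"dy":0,"dz":-0.01,"gripper":-1},{"ax":0,"ay":0,"az":0,"dx":-0.015,"dy":0,"dz":0,"gripper":-1},{"ax":0,"ay":0,"az":0,"dx":-0.025,"dy":0,"dz":0,"gripper":-1},{"ax":0,"ay":0,"az":0,"dx":-0.025,"dy":0,"dz":0,"gripper":-1},{"ax":0,"ay":0,"az":0,"dx":-0.025,"dy":0,"dz":0,"gripper":-1}])

```text
clock: 32.1
tcp_pos: [0.5136, -0.0202, 0.291]
tool_rot: [-3.141, 0.001, 1.715]
contact_force: [0.6, -1.2, -3.8]
grip_width: 0.009
grasp_force: 65.8
```

```bash
python3 -c "
from h import *
state(2)"
```

```text
F [-0.01 -1.76 -3.7 ] sd [0.62 0.57 0.15] T [ 0.51363 -0.02096  0.291  ] rot [-3.1413e+00  1.5000e-03  1.7132e+00] t 32.15
```

>>> jog_arm(deltas=[{"ax":0,"ay":0,"az":0,"dx":-0.025,"dy":0,"dz":0,"gripper":-1},{"ax":0,"ay":0,"az":0,"dx":-0.025,"dy":0,"dz":0,"gripper":-1},{"ax":0,"ay":0,"az":0,"dx":-0.025,"dy":0,"dz":0,"gripper":-1},{"ax":0,"ay":0,"az":0,"dx":-0.025,"dy":0,"dz":0,"gripper":-1},{"ax":0,"ay":0,"az":0,"dx":0,"dy":0,"dz":0,"gripper":-1}])

```text
clock: 32.65
tcp_pos: [0.5165, -0.0407, 0.291]
tool_rot: [-3.141, 0.001, 1.713]
contact_force: [0.3, -0.5, -3.6]
grip_width: 0.009
grasp_force: 65.8
```

```bash
python3 -c "
from h import *
state(3)"
```

```text
F [ 0.18 -1.13 -3.32] sd [0.22 0.47 0.5 ] T [ 0.51647 -0.04032  0.29106] rot [-3.1416e+00  6.0000e-04  1.7142e+00] t 32.75
```

>>> jog_arm(deltas=[{"ax":0,"ay":0,"az":0,"dx":-0.008,"dy":0,"dz":0,"gripper":-1},{"ax":0,"ay":0,"az":0,"dx":0,"dy":0,"dz":0.01,"gripper":-1},{"ax":0,"ay":0,"az":0,"dx":0,"dy":0,"dz":0.015,"gripper":-1},{"ax":0,"ay":0,"az":0,"dx":0,"dy":0,"dz":0.015,"gripper":-1},{"ax":0,"ay":0,"az":0,"dx":0,"dy":0,"dz":0.01,"gripper":-1}])

```text
clock: 33.25
tcp_pos: [0.5163, -0.0415, 0.2806]
tool_rot: [-3.141, 0.001, 1.715]
contact_force: [-0.5, -2.3, -3.0]
grip_width: 0.0092
grasp_force: 66.0
```

```bash
python3 -c "
from h import *
state(3)"
```

```text
F [-0.06 -1.52 -3.82] sd [0.35 0.62 0.62] T [ 0.51628 -0.04169  0.28049] rot [-3.1404e+00  9.0000e-04  1.7143e+00] t 33.35
```

>>> jog_arm(deltas=[{"ax":0,"ay":0,"az":0,"dx":0,"dy":0,"dz":0.01,"gripper":-1},{"ax":0,"ay":0,"az":0,"dx":0,"dy":0,"dz":0.01,"gripper":-1},{"ax":0,"ay":0,"az":0,"dx":0,"dy":0,"dz":0.01,"gripper":-1},{"ax":0,"ay":0,"az":0,"dx":0,"dy":0,"dz":0,"gripper":-1},{"ax":0,"ay":0,"az":0,"dx":0,"dy":0,"dz":0,"gripper":-1}])

```text
clock: 33.85
tcp_pos: [0.5175, -0.0422, 0.2748]
tool_rot: [3.139, 0.002, 1.714]
contact_force: [4.1, -4.2, -4.2]
grip_width: 0.009
grasp_force: 65.6
```

```bash
python3 -c "
from h import *
state(3)"
```

```text
F [ 3.91 -4.29 -4.43] sd [0.6  0.24 0.34] T [ 0.51752 -0.04223  0.27475] rot [3.1388e+00 1.6000e-03 1.7140e+00] t 33.95
```

```bash
python3 - <<'E'
from h import *
o=manip.get_obs();F=np.array(o['contact_force']);M=np.array(o['moment']);print(F.round(2),M.round(3),np.round(o['tau'],2),np.round(o['q'],3),o['clock'])
cv2.imwrite('pics/w9.png',manip.get_image('wrist'));cv2.imwrite('pics/s9.png',manip.get_image('scene'));cv2.imwrite('pics/t9.png',manip.get_image('top'))
# blue grip in wrist now vs w8, w2; tip region
for n in('w2','w8','w9'):
    im=cv2.imread(f'pics/{n}.png');h=cv2.cvtColor(im,cv2.COLOR_BGR2HSV);k=cv2.inRange(h,(105,150,40),(125,255,255));k[:270]=0;k[:,:290]=0;k[:,350:]=0
    y,x=np.where(k>0);print(n,x.min(),x.max(),y.min(),y.max(), [ (r,np.where(k[r])[0].min(),np.where(k[r])[0].max()) for r in (290,320,360,385)])
im=cv2.imread('pics/s9.png');t=cv2.imread('pics/t9.png')
g=cv2.imread('pics/w9.png').mean(2)
for r in range(60,290,6): print(r,' '.join('%3d'%v for v in g[r,200:440:8]))
E
```

```text
[ 3.12 -4.63 -4.91] [-1.068 -0.87  -0.052] [-2.030e+00 -3.037e+01 -6.310e+00 -2.302e+01 -1.430e+00  9.800e-01
 -1.000e-02] [ 0.664  0.241 -0.739  1.912  0.188  1.055 -0.01 ] 33.95
w2 305 335 282 395 [(290, np.int64(309), np.int64(331)), (320, np.int64(307), np.int64(333)), (360, np.int64(305), np.int64(335)), (385, np.int64(305), np.int64(334))]
w8 305 335 282 396 [(290, np.int64(309), np.int64(331)), (320, np.int64(307), np.int64(333)), (360, np.int64(305), np.int64(335)), (385, np.int64(306), np.int64(334))]
w9 305 335 283 395 [(290, np.int64(309), np.int64(331)), (320, np.int64(307), np.int64(332)), (360, np.int64(305), np.int64(335)), (385, np.int64(306), np.int64(334))]
60 151 149 149 150 147 147 151 153 151 152 153 154 156 158 156 159 164 168 164 169 171 171 171 174 170 170 170 171 171 171
66 149 150 152 152 152 151 153 152 151 151 154 154 151 155 157 158 157 157 158 155 155 155 155 154 155 152 154 155 151 152
72 155 154 152 151 152 151 154 152 153 152 154 153 152 153 156 155 157 156 157 157 156 157 156 156 155 152 155 156 152 151
78 156 156 153 153 154 154 154 155 154 152 151 
[... 3712 characters left out ...]
 106 105 101 111 108  59 112 111 113 109 149 146 161 159 164 168 166 168 170 170
264 116 117 117 117 117 117 115 116 115 115 116 114 117 120 120  58 120 117 118 119 159 175 172 172 173 174 174 175 176 177
270 116 119 115 117 118 116 115 117 115 117 117 116 118 119 120  63 119 117 118 118 167 175 173 174 173 174 176 176 177 177
276 119 118 115 116 118 117 118 118 118 119 118 116 119 120 120  70 119 119 117 117 172 175 175 175 173 176 176 177 175 176
282  92  93  92  95  87  87  88  86  88  87  88  88  83  83  58  40  56  83  81  83 103 101 100 103 103 102 101 101 100  99
288 127 127 127 128 116  81  77  77  76  77  76  77  77  77  31  31  30  77  77  77  77  77  78  84  89 106 120 127 129 129
```

>>> jog_arm(deltas=[{"ax":0,"ay":0,"az":0,"dx":0,"dy":0,"dz":-0.01,"gripper":-1},{"ax":0,"ay":0,"az":0,"dx":0,"dy":0,"dz":-0.01,"gripper":-1},{"ax":0,"ay":0,"az":0,"dx":0,"dy":0,"dz":-0.01,"gripper":-1},{"ax":0,"ay":0,"az":0,"dx":0,"dy":0,"dz":0,"gripper":-1},{"ax":0,"ay":0,"az":0,"dx":0,"dy":0,"dz":0,"gripper":-1}])

```text
clock: 34.6
tcp_pos: [0.5158, -0.0405, 0.2812]
tool_rot: [-3.139, -0.0, 1.715]
contact_force: [-3.7, -3.9, 1.2]
grip_width: 0.0091
grasp_force: 66.5
```

```bash
cat >> h.py <<'E'
def st2(n=4):
    F=[];M=[];T=[]
    for i in range(n):
        manip.get_image("wrist") if i else 0; o=manip.get_obs(); F.append(o['contact_force']);M.append(o['moment']);T.append(o['tcp_pos'])
    print("F",np.mean(F,0).round(2),"M",np.mean(M,0).round(3),"T",np.mean(T,0).round(4),"rot",np.round(o['tool_rot'],4),"q",np.round(o['q'],3),"t",o['clock'])
E
python3 - <<'E'
from h import *
st2()
def ex(n):
    g=cv2.imread(f'pics/{n}.png').mean(2).astype(np.uint8); return g
# match the basket patch (w8) in w9 and in the present picture: shift of handle area & rim corners
cur=manip.get_image('wrist');cv2.imwrite('pics/w10.png',cur)
a=ex('w8')
for n in('w9','w10'):
    b=ex(n)
    for nm,(r0,r1,c0,c1) in dict(ltclamp=(200,225,254,280),rtclamp=(200,225,362,388),hand=(236,250,292,350),oring=(175,205,280,315)).items():
        m=cv2.matchTemplate(b[r0-20:r1+20,c0-20:c1+20],a[r0:r1,c0:c1],cv2.TM_CCOEFF_NORMED);_,v,_,l=cv2.minMaxLoc(m);print(n,nm,round(v,2),"shift col,row",l[0]-20,l[1]-20)
E
```

```text
F [-3.3  -3.09  1.32] M [-0.662  0.771  0.001] T [ 0.5159 -0.0404  0.2812] rot [-3.1400e+00 -5.0000e-04  1.7153e+00] q [ 0.667  0.232 -0.743  1.906  0.178  1.071 -0.004] t 34.75
w9 ltclamp 0.77 shift col,row -4 -3
w9 rtclamp 0.92 shift col,row -4 -3
w9 hand 0.5 shift col,row 6 2
w9 oring 0.67 shift col,row -4 -3
w10 ltclamp 0.8 shift col,row 4 -2
w10 rtclamp 0.89 shift col,row 4 -1
w10 hand 0.5 shift col,row -1 1
w10 oring 0.69 shift col,row 6 -2
```

>>> jog_arm(deltas=[{"ax":0,"ay":0,"az":0,"dx":0,"dy":0,"dz":-0.01,"gripper":-1},{"ax":0,"ay":0,"az":0,"dx":0,"dy":0,"dz":-0.015,"gripper":-1},{"ax":0,"ay":0,"az":0,"dx":0,"dy":0,"dz":-0.015,"gripper":-1},{"ax":0,"ay":0,"az":0,"dx":0,"dy":0,"dz":-0.005,"gripper":-1},{"ax":0,"ay":0,"az":0,"dx":0,"dy":0,"dz":0,"gripper":-1}])

```text
clock: 35.3
tcp_pos: [0.517, -0.0402, 0.2904]
tool_rot: [3.14, -0.0, 1.715]
contact_force: [0.2, -0.0, -3.4]
grip_width: 0.0092
grasp_force: 65.8
```

```bash
python3 -c "
from h import *
st2(4)"
```

```text
F [-0.06 -0.17 -3.65] M [-0.112 -0.031  0.014] T [ 0.5168 -0.0407  0.2902] rot [3.1415e+00 3.0000e-04 1.7148e+00] q [ 0.672  0.222 -0.745  1.897  0.17   1.086  0.004] t 35.45
```

>>> jog_arm(deltas=[{"ax":0,"ay":0,"az":0,"dx":-0.01,"dy":0,"dz":0,"gripper":-1},{"ax":0,"ay":0,"az":0,"dx":-0.01,"dy":0,"dz":0,"gripper":-1},{"ax":0,"ay":0,"az":0,"dx":0,"dy":0,"dz":0.01,"gripper":-1},{"ax":0,"ay":0,"az":0,"dx":0,"dy":0,"dz":0.015,"gripper":-1},{"ax":0,"ay":0,"az":0,"dx":0,"dy":0,"dz":0.015,"gripper":-1}])

```text
clock: 35.95
tcp_pos: [0.5173, -0.0459, 0.2818]
tool_rot: [3.142, 0.002, 1.714]
contact_force: [0.3, -1.1, -3.7]
grip_width: 0.0089
grasp_force: 65.8
```

```bash
python3 -c "
from h import *
st2(4)"
```

```text
F [-0.1  -0.46 -3.56] M [-0.153 -0.02   0.007] T [ 0.517  -0.0459  0.2815] rot [-3.1408e+00  7.0000e-04  1.7140e+00] q [ 0.672  0.234 -0.739  1.903  0.179  1.072  0.004] t 36.1
```

>>> jog_arm(deltas=[{"ax":0,"ay":0,"az":0,"dx":0,"dy":0,"dz":0.006,"gripper":-1},{"ax":0,"ay":0,"az":0,"dx":0,"dy":0,"dz":0.006,"gripper":-1},{"ax":0,"ay":0,"az":0,"dx":0,"dy":0,"dz":0,"gripper":-1},{"ax":0,"ay":0,"az":0,"dx":0,"dy":0,"dz":0,"gripper":-1},{"ax":0,"ay":0,"az":0,"dx":0,"dy":0,"dz":0,"gripper":-1}])

```text
clock: 36.6
tcp_pos: [0.5173, -0.045, 0.2798]
tool_rot: [3.141, 0.0, 1.715]
contact_force: [0.3, -0.2, -3.2]
grip_width: 0.0091
grasp_force: 65.7
```

```bash
python3 -c "
from h import *
st2(4)"
```

```text
F [ 0.09  0.06 -3.41] M [-0.043  0.024 -0.009] T [ 0.5172 -0.045   0.2798] rot [-3.1416e+00 -1.0000e-04  1.7147e+00] q [ 0.671  0.236 -0.739  1.905  0.181  1.067  0.002] t 36.75
```

Clean now: no side force, and the full weight is still on the tool. I'll keep lowering gently.

>>> jog_arm(deltas=[{"ax":0,"ay":0,"az":0,"dx":0,"dy":0,"dz":0.006,"gripper":-1},{"ax":0,"ay":0,"az":0,"dx":0,"dy":0,"dz":0.006,"gripper":-1},{"ax":0,"ay":0,"az":0,"dx":0,"dy":0,"dz":0.006,"gripper":-1},{"ax":0,"ay":0,"az":0,"dx":0,"dy":0,"dz":0.006,"gripper":-1},{"ax":0,"ay":0,"az":0,"dx":0,"dy":0,"dz":0,"gripper":-1}])

```text
clock: 37.25
tcp_pos: [0.517, -0.0449, 0.2746]
tool_rot: [-3.141, -0.0, 1.715]
contact_force: [-0.7, 0.6, -3.2]
grip_width: 0.009
grasp_force: 65.7
```

```bash
python3 -c "
from h import *
st2(4)"
```

```text
F [-0.36  0.16 -3.07] M [0.01  0.027 0.013] T [ 0.5171 -0.0448  0.2747] rot [-3.1416e+00 -3.0000e-04  1.7149e+00] q [ 0.669  0.242 -0.738  1.91   0.186  1.058 -0.003] t 37.4
```

>>> jog_arm(deltas=[{"ax":0,"ay":0,"az":0,"dx":0,"dy":0,"dz":0.005,"gripper":-1},{"ax":0,"ay":0,"az":0,"dx":0,"dy":0,"dz":0.005,"gripper":-1},{"ax":0,"ay":0,"az":0,"dx":0,"dy":0,"dz":0.005,"gripper":-1},{"ax":0,"ay":0,"az":0,"dx":0,"dy":0,"dz":0,"gripper":-1},{"ax":0,"ay":0,"az":0,"dx":0,"dy":0,"dz":0,"gripper":-1}])

```text
clock: 37.9
tcp_pos: [0.5171, -0.0448, 0.2718]
tool_rot: [-3.141, -0.0, 1.715]
contact_force: [-0.4, 0.2, -3.7]
grip_width: 0.0089
grasp_force: 65.7
```

```bash
python3 -c "
from h import *
st2(4)"
```

```text
F [-0.28  0.14 -3.4 ] M [-0.007  0.013 -0.007] T [ 0.5171 -0.0447  0.2719] rot [ 3.1415 -0.      1.7149] q [ 0.667  0.246 -0.737  1.913  0.19   1.052 -0.006] t 38.05
```

>>> jog_arm(deltas=[{"ax":0,"ay":0,"az":0,"dx":0,"dy":0,"dz":0.004,"gripper":-1},{"ax":0,"ay":0,"az":0,"dx":0,"dy":0,"dz":0.004,"gripper":-1},{"ax":0,"ay":0,"az":0,"dx":0,"dy":0,"dz":0.004,"gripper":-1},{"ax":0,"ay":0,"az":0,"dx":0,"dy":0,"dz":0,"gripper":-1},{"ax":0,"ay":0,"az":0,"dx":0,"dy":0,"dz":0,"gripper":-1}])

```text
clock: 38.55
tcp_pos: [0.5171, -0.0448, 0.2694]
tool_rot: [-3.141, -0.0, 1.715]
contact_force: [0.2, 0.3, -2.7]
grip_width: 0.0091
grasp_force: 65.7
```

```bash
python3 -c "
from h import *
st2(4)"
```

```text
F [-0.27  0.29 -3.06] M [-0.044  0.037  0.025] T [ 0.5172 -0.0448  0.2695] rot [3.1415 0.     1.715 ] q [ 0.666  0.249 -0.736  1.915  0.192  1.048 -0.008] t 38.7
```

>>> jog_arm(deltas=[{"ax":0,"ay":0,"az":0,"dx":0,"dy":0,"dz":0.003,"gripper":-1},{"ax":0,"ay":0,"az":0,"dx":0,"dy":0,"dz":0.003,"gripper":-1},{"ax":0,"ay":0,"az":0,"dx":0,"dy":0,"dz":0.003,"gripper":-1},{"ax":0,"ay":0,"az":0,"dx":0,"dy":0,"dz":0,"gripper":-1},{"ax":0,"ay":0,"az":0,"dx":0,"dy":0,"dz":0,"gripper":-1}])

```text
clock: 39.2
tcp_pos: [0.5173, -0.0448, 0.2681]
tool_rot: [3.141, 0.0, 1.715]
contact_force: [-1.4, -0.3, 0.8]
grip_width: 0.0091
grasp_force: 66.5
```

```bash
python3 -c "
from h import *
st2(4)"
```

```text
F [-1.32  0.09  1.24] M [-0.048  0.33   0.025] T [ 0.5173 -0.0448  0.2681] rot [3.1413e+00 3.0000e-04 1.7148e+00] q [ 0.665  0.251 -0.736  1.917  0.194  1.045 -0.01 ] t 39.35
```

The rod carries the load at the expected height, so I'll release and withdraw upward.

>>> jog_arm(deltas=[{"ax":0,"ay":0,"az":0,"dx":0,"dy":0,"dz":0,"gripper":-0.75},{"ax":0,"ay":0,"az":0,"dx":0,"dy":0,"dz":0,"gripper":-0.7},{"ax":0,"ay":0,"az":0,"dx":0,"dy":0,"dz":0,"gripper":-0.6},{"ax":0,"ay":0,"az":0,"dx":0,"dy":0,"dz":0,"gripper":-0.4},{"ax":0,"ay":0,"az":0,"dx":0,"dy":0,"dz":0,"gripper":-0.2}])

```text
clock: 39.85
tcp_pos: [0.5173, -0.0448, 0.2677]
tool_rot: [3.141, -0.0, 1.715]
contact_force: [-0.7, -0.2, 0.2]
grip_width: 0.0336
grasp_force: 0.0
```

>>> jog_arm(deltas=[{"ax":0,"ay":0,"az":0,"dx":0,"dy":0,"dz":0,"gripper":0},{"ax":0,"ay":0,"az":0,"dx":0,"dy":0,"dz":0,"gripper":0},{"ax":0,"ay":0,"az":0,"dx":0,"dy":0,"dz":0,"gripper":0},{"ax":0,"ay":0,"az":0,"dx":0,"dy":0,"dz":0,"gripper":0},{"ax":0,"ay":0,"az":0,"dx":0,"dy":0,"dz":-0.02,"gripper":0}])

```text
clock: 40.35
tcp_pos: [0.5167, -0.0449, 0.2713]
tool_rot: [-3.14, -0.0, 1.715]
contact_force: [-0.1, 0.0, -0.5]
grip_width: 0.0428
grasp_force: 0.0
```

>>> jog_arm(deltas=[{"ax":0,"ay":0,"az":0,"dx":0,"dy":0,"dz":-0.05,"gripper":0},{"ax":0,"ay":0,"az":0,"dx":0,"dy":0,"dz":-0.1,"gripper":0},{"ax":0,"ay":0,"az":0,"dx":0,"dy":0,"dz":-0.15,"gripper":0},{"ax":0,"ay":0,"az":0,"dx":0,"dy":0,"dz":-0.15,"gripper":0},{"ax":0,"ay":0,"az":0,"dx":0,"dy":0,"dz":-0.05,"gripper":0}])

```text
clock: 40.85
tcp_pos: [0.519, -0.0444, 0.3762]
tool_rot: [3.135, 0.002, 1.715]
contact_force: [0.5, -0.2, 0.2]
grip_width: 0.0428
grasp_force: 0.0
```

```bash
python3 - <<'E'
from h import *
st2(2)
cs=manip.calibration('scene')
def blue(im):
    h=cv2.cvtColor(im,cv2.COLOR_BGR2HSV);k=cv2.inRange(h,(100,120,60),(115,255,255));return k
p0=cv2.imread('pics/scene0.png')
for i in range(5):
    s=manip.get_image('scene')
    t=p0[186:222,426:442]; m=cv2.matchTemplate(s[170:240,400:470],t,cv2.TM_CCOEFF_NORMED);_,v,_,l=cv2.minMaxLoc(m);print(i,"grip template",round(v,2),l[0]+400-426,l[1]+170-186)
cv2.imwrite('pics/s11.png',s)
w=manip.get_image('wrist');cv2.imwrite('pics/w11.png',w);c=manip.calibration('wrist')
h=cv2.cvtColor(w,cv2.COLOR_BGR2HSV);k=cv2.inRange(h,(100,150,40),(118,255,255));N,L,stt,ce=cv2.connectedComponentsWithStats(k);print([(stt[i].tolist(),ce[i].round(1).tolist()) for i in range(1,N) if stt[i][4]>150])
print("rod px",proj(c,(.517,-.0405,.18)),"grip top",proj(c,(.517,-.0405,.23)),"grip bot",proj(c,(.517,-.0405,.186)))
for z in(.06,.126): print("basket at z",z,proj(c,(.517,-.0405,z)))
E
```

```text
F [1.28 0.06 0.87] M [ 0.016 -0.015 -0.057] T [ 0.519  -0.0444  0.3763] rot [3.1342e+00 2.7000e-03 1.7149e+00] q [ 0.708  0.135 -0.755  1.791  0.099  1.246  0.071] t 40.9
0 grip template 0.99 0 0
1 grip template 0.98 0 0
2 grip template 0.98 0 0
3 grip template 0.98 0 0
4 grip template 0.98 0 0
[([482, 190, 77, 116, 1200], [505.8, 224.1]), ([316, 213, 16, 52, 765], [322.9, 238.9]), ([363, 307, 15, 59, 332], [370.9, 339.0]), ([403, 306, 60, 58, 1003], [440.8, 331.5])]
rod px [323.06424593 223.64357632] grip top [323.42457172 251.16429293] grip bot [323.10078479 226.42632654]
basket at z 0.06 [322.55870339 185.32499771]
basket at z 0.126 [322.79290211 203.03428071]
```

The grip is back exactly in its original place and still. I'll check numerically that the basket hangs below it and is at rest.

```bash
python3 - <<'E'
from h import *
a=manip.get_image('scene');
for i in range(5): b=manip.get_image('scene')
p0=cv2.imread('pics/scene0.png');cs=manip.calibration('scene')
d=cv2.absdiff(cv2.GaussianBlur(b,(3,3),0),cv2.GaussianBlur(p0,(3,3),0)).max(2)
k=((d>30)*255).astype(np.uint8);k[:,500:]=0;k[:200]=0
N,L,s,ce=cv2.connectedComponentsWithStats(k);print([(s[i].tolist(),ce[i].round().tolist()) for i in range(1,N) if s[i][4]>60])
print("motion near rack",cv2.absdiff(a,b)[210:330,370:490].max(2).mean(),"elsewhere static",cv2.absdiff(a,b)[330:450,200:320].max(2).mean())
for q in((.517,-.0405,.126),(.517,-.0405,.062),(.517,-.0405,.027)):print(proj(cs,q))
u=np.array([.9896,.1437,0]);v=np.array([-.1437,.9896,0]);o=np.array([.517,-.0405,.062])
print([proj(cs,o+x*.0465*u+y*.0375*v).round() for x,y in((1,1),(1,-1),(-1,-1),(-1,1))])
E
```

```text
[([411, 247, 52, 48, 849], [439.0, 271.0]), ([402, 264, 34, 19, 89], [420.0, 274.0]), ([466, 279, 34, 50, 807], [484.0, 303.0]), ([428, 285, 31, 17, 125], [442.0, 293.0]), ([405, 286, 24, 13, 153], [417.0, 292.0]), ([417, 295, 28, 14, 174], [431.0, 301.0])]
motion near rack 3.310416666666667 elsewhere static 3.1079166666666667
[429.34511218 245.0649469 ]
[426.64680659 272.24200046]
[425.21533155 286.48217696]
[array([398., 268.]), array([424., 258.]), array([456., 277.]), array([429., 288.])]
```

```bash
python3 - <<'E'
from h import *
p0=cv2.imread('pics/scene0.png').astype(float);b=cv2.imread('pics/s11.png').astype(float)
print("cleaner well diff",np.abs(p0-b)[290:318,325:368].mean(),"table noise",np.abs(p0-b)[330:380,240:300].mean())
for r in(278,284,290,305): print(r,p0[r,336:352].mean(1).astype(int),b[r,336:352].mean(1).astype(int))
E
```

```text
cleaner well diff 13.789590254706534 table noise 5.663777777777778
278 [143 143 143 139 136 138 111  97 153 148 144 148 150 150 148 151] [144 140 143 138 141 139 136 116 127 130 130 137 139 140 139 140]
284 [153 154 151 151 153 149 117  87 104 125 150 153 151 151 150 147] [159 157 156 153 151 143 137 143 139 140 143 141 141 144 143 137]
290 [162 156 159 154 141 139 117  91 103 134 148 145 147 142 145 132] [169 167 166 163 169 167 166 166 169 164 166 166 164 163 164 165]
305 [ 85  80  80  87  85 107  92 106 112  83  86  87  91  88  88  87] [92 98 95 93 94 96 89 91 93 94 97 95 97 94 91 91]
```

The handle is gone from the cleaner, and the basket hangs at the rack, at rest. Handing in.

```bash
python3 -c "
from station import manip
print(manip.hand_in())"
```

```text
the job is handed in; nothing more can be done
None
```

I hung the hook and basket back on the rail and handed the job in at about 41 s of robot time. The pictures show the basket hanging there at rest, but no verdict came back. While I was setting the hook on the rod it first jammed, with about 5.5 N of side force on the tool, so I can't be certain the 6 N hook-on-basket limit held.

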